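# Find the heavy side of a handwheel and hold it down

### The arm

A 7-joint arm with a two-finger parallel gripper is mounted at the origin on the work surface. World frame = base frame: x ahead of the robot, y to its left, z up, the work surface at z = 0. Lengths are in m, angles in rad, forces in N, time in s.
With the tool pointing down it reaches from about 0.4 to 0.875 m from the base axis. Payload 19.3 kg.
Tool frame: the origin (TCP) lies between the finger pads; the fingertips stand ahead of it and the grasp point (between the pads) lies 8 mm behind it (bot.tip_extent is the x of the fingertips in the tool frame, in m); x points along the fingers, y is the direction in which the jaws open and shut, and the axes are right-handed (so a half turn about x gives the same grasp; the last joint's range is limited). The gripper opens to 85 mm and grips with 20 to 120 N. Pads are 22 mm wide; open, the fingers measure 114 mm over their backs; the gripper's body (76 mm by 85 mm) begins 54 mm behind the grasp point. The pads swing forward as they close: fully open they stand 13 mm farther back than shut.
Start: joints at [-1.186, 0.521, -0.036, 1.599, 0.021, 1.021, -0.113], TCP at [0.275, 0.561, 0.242] pointing down, gripper open.
Joint ranges: [-2.91, 2.91], [-0.3, 2.13], [-1.5, 1.42], [0.17, 2.43], [-1.26, 4.41], [0.16, 1.93], [-2.52, 2.52]. Speed limits (rad/s): [1.89, 1.89, 2.39, 2.39, 3.01, 3.01, 3.01].

### API

Orientations are given as [roll, pitch, yaw] about the fixed x, y, z axes, in that order (R = Rz(yaw) Ry(pitch) Rx(roll)).
In Python, from workcell import observe, grab_frame, camera_info, bot, nets gives the robot as it stands.
- The arm moves only by the tool jog_arm, never from a script. Its argument "commands" is a list of rows, each a list of 6 numbers: the shift along the tool's x, y, z in mm, then the turn, a rotation vector about the tool's x, y, z in rad. A call has 1 to 20 rows; each row shifts and turns the pose as measured when the row begins, along the tool's axes as they then stand; what a row does not reach is not made up. A row lasts 1/10 s, in which the tool goes at most 50 mm and 8.59 degrees, less where a joint would pass 70% of its speed; a pose out of reach is approached as far as the arm can. A call is refused whole if a number of a shift passes 50 or a number of a turn 0.15, either way. A call with a gripper value outside its range is refused whole. "gripper" is the closure in counts, from 0 (fully open) to 255 (shut), set as the call begins (left out, the last holds). The fingers move at their own pace and stop on an object; "newtons" is the grip in N (left out, the last holds). Time passes only in rows, so rows that do not move let the fingers close. It gives the time, the measured TCP pose, the force and the opening at its end, in the units of the state.
- observe(): the state, without advancing time (a new reading comes with each control period).
- grab_frame(name): name is "side" or "top" or "wrist"; returns the picture (400x640x3 uint8, red, green, blue); there is no depth.
- camera_info(name): a dict with "fov_y" (degrees; the focal length in pixels is half the picture's height over the tangent of half this angle, whatever the lens; pixels are square), "cx", "cy" (the principal point, pixels), "R" (3x3) and "t" (3): a world point X has camera coordinates R X + t; the wrist camera has in their place "tool_from_camera" (4x4, takes a point from camera to tool coordinates, whose origin is the TCP and whose axes are the tool frame's). Camera axes: x right, y down, z forward; pixel columns grow to the right and rows downward; lengths in m; the calibration is good to about 2 mm. A picture is of the moment at which its call begins: read the wrist's pose just before it. camera_info takes no time and is no camera call.
- bot.job_done(): hands the job in, once; it reports no verdict.
Trained networks look in the newest picture that a camera, given by its name, has taken for a name from the list of things; names that differ only in an ending like _2 or _b are one class to them, and where a whole thing is asked for, a point or a joint stands for the part that bears it (a point fixed in the world has none). Each returns a list of dicts, best first, with "p" (0 to 1); they miss things now and then, are a little off and sometimes report something else, mostly with a low value. They report only what shows in the picture. A call takes as long as a camera call.
- nets.find_in(camera, name): "rect" ([left, top, right, bottom] in pixels, round what is visible of it).
- nets.silhouettes(camera, name): "mask" (400x640 bool, what is visible of it) and "rect" ([left, top, right, bottom] in pixels, round what is visible of it).
- nets.pinpoint(camera, name): "location" ([column, row] in pixels: a listed point, or the origin of a listed thing).
The state is a dict: "clock": time; "qpos": joint angles; "qd": joint speeds; "joint_efforts": joint torques, N m; "position": TCP position; "tool_rot": TCP orientation; "force": force on the tool from outside, world axes, zero at the start; "moment": the same for the moment, N m; "grip_width": finger opening in m.
Only numpy, scipy, OpenCV 4.12 (cv2) and the standard library are available. Lean on these libraries where they do the work, as an engineer would, in place of code of your own. Each camera call takes 0.05 s, during which the arm holds its last target.

### The job

Drop the loose steel lock pin all the way down through the receiver and the tongue of the wheel stand, and let go of it, so that the stand cannot slide. Then take the handwheel by its crank handle, turn it over by at least half a turn to feel where the weight sealed in its rim sits, and finish with the heavy side straight down, still gripping the handle and holding the wheel still there (do not let go at the end). Leave the other things on the counter where they are.

Things in the scene. Friction and masses are not known exactly. Their poses are not given: they have to be found in the camera images.
- pin_knob (a point): Loose steel lock pin, at the start upright in the middle hole of the pine block. From the foot up: shank 12 mm across, 31 mm long with tapered foot; flat collar 24 mm across, 4 mm thick; plain round knob 18 mm across, 40 mm tall, to grip (75 mm in all, 90 g). The point is the knob's centre, 55 mm above the foot, 24 mm above the collar's underside; z runs up along the pin.
- pin_foot (a point): Centre of the lock pin's foot (lower end of its shank).
- pin_block: Fixed pine block, 60 x 150 x 40 mm high, with three drilled holes 45 mm apart along its own y; the pin stands in the middle one with its collar on the block's top. Origin: centre of its underside.
- receiver: Receiver: dark steel clevis bracket and slide bed bolted to the counter, carrying the grey wheel stand. Origin: on the counter under the wheel's axle. Its x points from the pin hole to the stand (the way the unpinned stand can slide out), its y along the wheel's axle to the crank-handle side, z up. hole_mouth and hub have the same axes.
- hole_mouth (a point): Centre of the pin hole's mouth on the receiver's top face, 34 mm above the counter, 150 mm towards -x of the receiver's origin. The vertical hole, 14 mm across, goes through the receiver's upper plate (10 mm), the stand's tongue (9 mm) and the lower plate down to the counter. Seated, the pin's collar rests on this face and its foot is 31 mm below it.
- hub (a point): Centre of the front face of the aluminium disc handwheel (156 mm across, 28 mm thick), on the axle line, 155 mm above the counter, 28 mm towards +y of the receiver's origin. It belongs to the stand and does not turn. The wheel turns about the y axis through it without end stops, in an upright plane along x; the grey pedestal carrying it is on its -y side, its handle on the +y side.
- wheel (a joint): Wheel angle, rad: 0 with the handle straight up, growing as the handle goes from the top towards +x: the handle lies 60 mm * (sin, cos) of it from the axle in (x, z). Any value. Seal drag about 0.23 N m (3.8 N at the handle) holds the wheel wherever it is left. A lead slug sealed unseen in the rim, at another place each time, adds up to 0.17 to 0.21 N m (2.9 to 3.5 N); all else is balanced.
- handle (a point): Middle of the black crank handle, a plain round sleeve 20 mm across and 76 mm long that sticks out level from the wheel's front face along +y, 60 mm from the axle. The point is on its axis, 55 mm in front of that face; the sleeve begins 8 mm and ends 84 mm in front of it. It spins freely on its spindle, so fingers can keep pointing down while the handle goes round.
- stand (a joint): How far the wheel stand has slid out of the receiver along +x, m: 0 at the start with the holes in line, up to 0.08; about 2.5 N of drag until the pin blocks it.
- battery: Bystander: orange drill battery pack, 76 x 112 x 60 mm, loose. Origin: centre of its underside.
- egg_cup: Bystander: white porcelain egg cup, 49 mm across, 60 mm high, loose. Origin: centre of its underside.
- scoop: Bystander: copper scoop, 190 mm long with its handle, 55 mm wide and about 30 mm high, loose. Origin: under the middle of its trough.
- nozzle: Bystander: blue plastic spray nozzle standing on its collar, about 85 x 30 x 63 mm, loose. Origin: centre of its underside.
- toggle_clamp: Bystander: steel toggle clamp with a red rubber-tipped handle, screwed down, about 150 mm long and 145 mm high. Origin: centre of its base plate's underside.

How it is judged:
By the outcome, as a careful person would: the job done as asked, in the order asked, and still so for the second after the job is handed in, while the arm keeps its last pose, push and grip.
It also fails if it takes over 72 s, if anything falls off the work surface, if the arm or the gripper's body presses on something with over 40 N, if the wrist force passes 120 N, or if a joint passes its speed limit or range.

## Working session

There is one attempt and no reset: what is moved stays moved. The work goes in short steps, Python scripts to look and compute and a tool call to move; the robot and the scene stay as the last step left them, time stands still between calls to the robot, and variables do not carry over. Pictures are saved under pics/ and viewed, and the job is handed in when it is done.

Besides the shell and the picture viewer there is one more tool, called after "Emit:" as name(argument=value, ...) on one line, values as JSON. jog_arm: Moves the arm, as the interface text tells. Its arguments: {"type":"object","properties":{"commands":{"type":"array","items":{"type":"array","items":{"type":"number"}}},"gripper":{"type":"number"},"newtons":{"type":"number"}},"required":["commands"]}

```bash
mkdir -p pics; ls; cat > h.py <<'E'
import numpy as np, cv2
from workcell import observe, grab_frame, camera_info, bot, nets
from scipy.spatial.transform import Rotation as Ro
def K(c):
    f=200/np.tan(np.radians(c['fov_y'])/2); return f,c['cx'],c['cy']
def ray(cam,px,st=None):
    c=camera_info(cam); f,cx,cy=K(c)
    d=np.array([(px[0]-cx)/f,(px[1]-cy)/f,1.])
    if cam=='wrist':
        T=np.array(c['tool_from_camera']); R=Ro.from_euler('xyz',st['tool_rot']).as_matrix()
        o=R@T[:3,3]+st['position']; d=R@T[:3,:3]@d
    else:
        R=np.array(c['R']); o=-R.T@np.array(c['t']); d=R.T@d
    return o,d/np.linalg.norm(d)
def proj(cam,X,st=None):
    c=camera_info(cam); f,cx,cy=K(c)
    if cam=='wrist':
        T=np.array(c['tool_from_camera']); R=Ro.from_euler('xyz',st['tool_rot']).as_matrix()
        p=R.T@(np.array(X)-st['position']); p=T[:3,:3].T@(p-T[:3,3])
    else: p=np.array(c['R'])@np.array(X)+np.array(c['t'])
    return np.array([f*p[0]/p[2]+cx,f*p[1]/p[2]+cy])
def tri(rays):
    A=np.zeros((3,3));b=np.zeros(3)
    for o,d in rays:
        P=np.eye(3)-np.outer(d,d);A+=P;b+=P@o
    x=np.linalg.solve(A,b)
    return x,[np.linalg.norm((np.eye(3)-np.outer(d,d))@(x-o)) for o,d in rays]
def atz(r,z):
    o,d=r; return o+d*(z-o[2])/d[2]
def save(n,im): cv2.imwrite('pics/'+n+'.png',im[:,:,::-1])
def show():
    s=observe(); print(round(s['clock'],2),'pos',np.round(s['position'],4),'rot',np.round(s['tool_rot'],3),'F',np.round(s['force'],1),'M',np.round(s['moment'],2),'w',round(s['grip_width'],4)); return s
E
python3 - <<'E'
from h import *
s=show(); print({k:np.round(v,3) for k,v in s.items()})
print(bot.tip_extent)
for c in ['side','top','wrist']:
    print(c,camera_info(c)); save(c+'0',grab_frame(c))
    for n in ['pin_knob','pin_foot','pin_block','receiver','hole_mouth','hub','handle']:
        print(c,n,[(np.round(r['location'],1),round(r['p'],2)) for r in nets.pinpoint(c,n)[:2]])
E
```

```text
pics
0.0 pos [0.2745 0.5612 0.2418] rot [-1.502  1.57  -1.956] F [ 0.5  0.4 -0.6] M [-0.02  0.04 -0.01] w 0.0852
{'clock': np.float64(0.0), 'qpos': array([-1.186,  0.522, -0.036,  1.6  ,  0.021,  1.021, -0.113]), 'qd': array([ 0.001, -0.001,  0.   ,  0.001,  0.001, -0.001,  0.002]), 'joint_efforts': array([ 1.0000e-03, -9.2715e+01,  1.9800e+00, -3.6991e+01,  1.8000e-02,
        8.0000e-03, -0.0000e+00]), 'position': array([0.274, 0.561, 0.242]), 'tool_rot': array([-1.502,  1.57 , -1.956]), 'force': array([ 0.493,  0.373, -0.596]), 'moment': array([-0.017,  0.043, -0.011]), 'grip_width': np.float64(0.085)}
0.011
side {'fov_y': 54.27846694702837, 'cx': 322.3879643451108, 'cy': 197.908798167841, 'R': array([[ 0.85444685, -0.51928584,  0.01621109],
       [-0.40082051, -0.67873113, -0.61535922],
       [ 0.3305503 ,  0.51929401, -0.78808009]]), 't': array([-0.49123169,  0.27928804,  0.98670736])}
side pin_knob []
side pin_foot [(array([358. , 310.7]), 0.67)]
side pin_block [(array([357. , 309.7]), 0.69)]
side receiver [(array([314.3, 192.7]), 0.95)]
side hole_mouth [(array([279.9, 210.2]
[... 629 characters left out ...]
229.4]), 0.85)]
top hub [(array([274.6, 180.3]), 0.74)]
top handle [(array([301.2, 229. ]), 0.61), (array([408.2, 224.8]), 0.42)]
wrist {'fov_y': 64.60602152272648, 'cx': 314.88129775819885, 'cy': 196.70736049358226, 'tool_from_camera': array([[ 1.47447582e-03, -3.26120706e-01,  9.45326986e-01,
        -1.32304922e-01],
       [ 9.99998817e-01,  8.95817317e-04, -1.25070956e-03,
         2.58507830e-05],
       [-4.38957999e-04,  9.45327712e-01,  3.26121641e-01,
        -8.43618031e-02],
       [ 0.00000000e+00,  0.00000000e+00,  0.00000000e+00,
         1.00000000e+00]])}
wrist pin_knob []
wrist pin_foot []
wrist pin_block []
wrist receiver []
wrist hole_mouth []
wrist hub []
wrist handle []
```

View pics/side0.png

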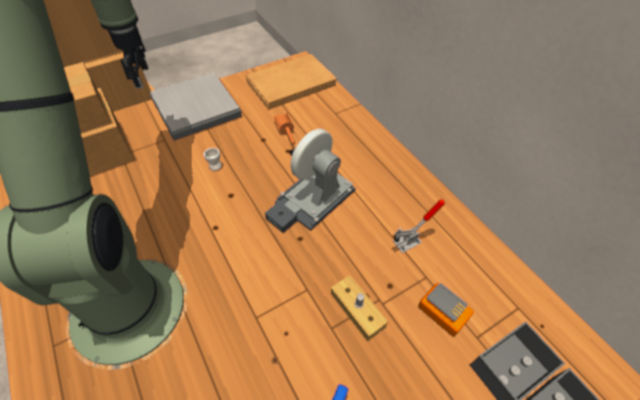

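View pics/top0.png

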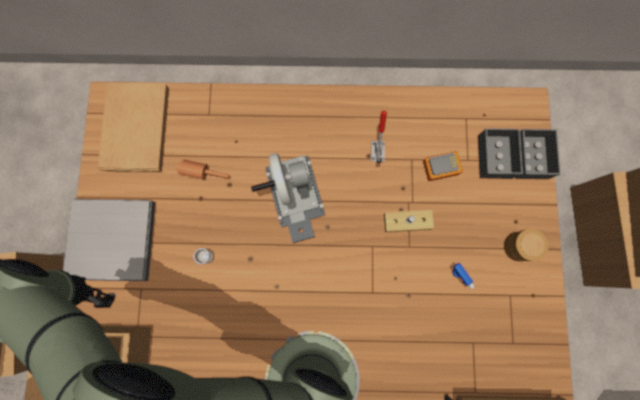

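View pics/wrist0.png

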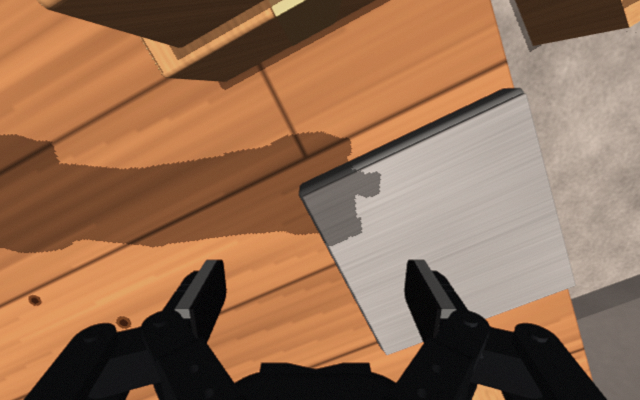

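The top view shows the pin in its block at (410,219), the receiver's hole at about (301,229), and the wheel at (278,180) with its handle to the left at (262,186).

```bash
python3 - <<'E'
from h import *
print('hole',tri([ray('side',(279.9,210.2)),ray('top',(302.2,229.4))]), atz(ray('top',(302.2,229.4)),.034),atz(ray('side',(279.9,210.2)),.034))
print('rec',tri([ray('side',(314.3,192.7)),ray('top',(286.7,187.1))]),atz(ray('side',(314.3,192.7)),0),atz(ray('top',(286.7,187.1)),0))
print('hub',tri([ray('side',(306.8,150.3)),ray('top',(274.6,180.3))]))
print('block',tri([ray('side',(357,309.7)),ray('top',(410,221.2))]), atz(ray('side',(357,309.7)),0),atz(ray('top',(410,221.2)),0))
print('knob',atz(ray('top',(410.7,218.1)),.064))
S=grab_frame('side');T=grab_frame('top')
a=cv2.resize(S[110:350,240:420],None,fx=3,fy=3,interpolation=2)[:600]
save('sidec',cv2.resize(S[110:240,240:400],None,fx=4,fy=4,interpolation=2))
save('sideb',cv2.resize(S[260:350,310:410],None,fx=5,fy=5,interpolation=2))
save('topc',cv2.resize(T[140:260,240:440],None,fx=4,fy=4,interpolation=2))
E
```

```text
hole (array([0.45710805, 0.036938  , 0.05941975]), [np.float64(0.002072211282022869), np.float64(0.0020722112820227624)]) [0.46173257 0.03778429 0.034     ] [0.4621338  0.05478722 0.034     ]
rec (array([ 0.60761293,  0.09793193, -0.02149148]), [np.float64(0.0028577897004655357), np.float64(0.002857789700465827)]) [0.595988   0.08366532 0.        ] [0.60595187 0.09502548 0.        ]
hub (array([0.59154147, 0.11631569, 0.16179805]), [np.float64(0.0010149535569152573), np.float64(0.0010149535569152874)])
block (array([ 0.49196911, -0.30823024,  0.02249593]), [np.float64(0.0034882117010192927), np.float64(0.0034882117010193105)]) [ 0.49535396 -0.30075603  0.        ] [ 0.49813895 -0.31411028  0.        ]
knob [ 0.49983647 -0.30341215  0.064     ]
```

View pics/sidec.png

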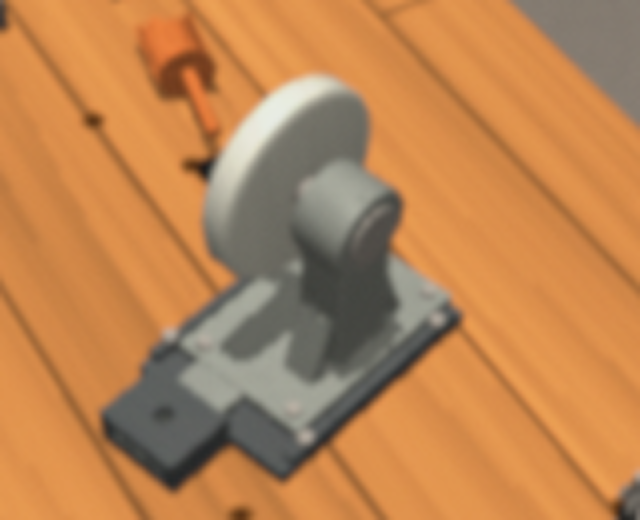

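View pics/sideb.png

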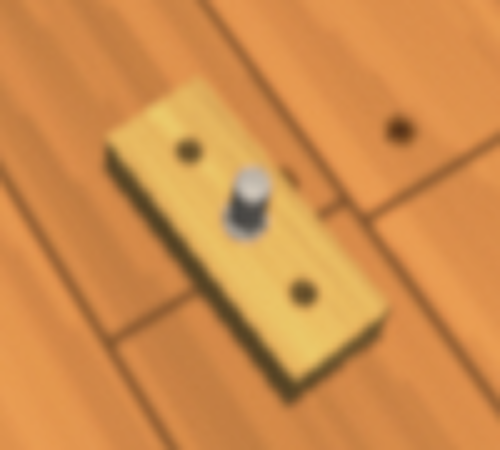

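View pics/topc.png

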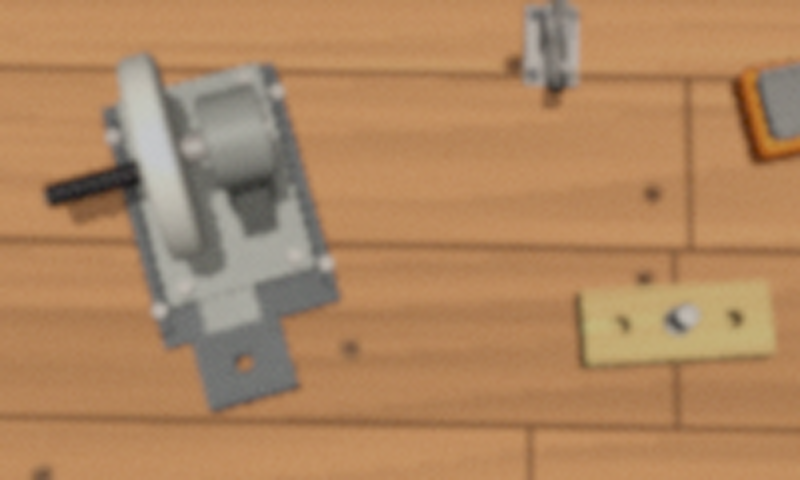

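```bash
python3 - <<'E'
from h import *
print('hole',tri([ray('side',(280.4,212.9)),ray('top',(300.4,230.1))]), atz(ray('top',(300.4,230.1)),.034),atz(ray('side',(280.4,212.9)),.034))
print('knobtop',tri([ray('side',(360.2,295.2)),ray('top',(411.1,218.3))]), atz(ray('side',(360.2,295.2)),.084),atz(ray('top',(411.1,218.3)),.084))
s=show();print(Ro.from_euler('xyz',s['tool_rot']).as_matrix().round(3))
E
```

```text
hole (array([0.45863319, 0.04345219, 0.03673249]), [np.float64(0.000500637754400187), np.float64(0.0005006377544002114)]) [0.45939417 0.04348052 0.034     ] [0.45889141 0.04540424 0.034     ]
knobtop (array([ 0.49618567, -0.30006193,  0.08597475]), [np.float64(9.700892121068856e-05), np.float64(9.70089212107551e-05)]) [ 0.49674883 -0.29940455  0.084     ] [ 0.49654205 -0.30050881  0.084     ]
1.3 pos [0.2746 0.5614 0.2423] rot [-1.593  1.571 -2.047] F [-0.3  0.6  1. ] M [ 0.    0.03 -0.  ] w 0.0857
[[-0.     0.439  0.898]
 [-0.     0.898 -0.439]
 [-1.    -0.    -0.   ]]
```

Emit:
jog_arm(commands=[[-5,0,0,0.135,0,0],[-5,0,0,0.135,0,0],[-5,0,0,0.135,0,0],[-5,0,0,0.135,0,0],[-5,0,0,0.135,0,0],[-5,0,0,0.135,0,0],[-3,3,44,0,0,0],[-3,3,44,0,0,0],[-3,3,44,0,0,0],[-3,3,44,0,0,0],[-3,3,44,0,0,0],[-3,3,44,0,0,0],[-3,3,44,0,0,0],[-3,3,44,0,0,0],[-3,3,44,0,0,0],[-3,3,44,0,0,0]], gripper=0, newtons=60)

```text
clock: 2.9
position: [0.4237, 0.1355, 0.3035]
tool_rot: [2.77, 1.567, 1.479]
force: [1.4, 0.9, -0.4]
grip_width: 0.0853
```

```bash
python3 - <<'E'
from h import *
s=show();R=Ro.from_euler('xyz',s['tool_rot']).as_matrix();print(R.round(3),s['qpos'].round(2))
print(R.T@(np.array([.4966,-.30,.25])-s['position']))
E
```

```text
2.9 pos [0.4237 0.1355 0.3035] rot [2.77  1.567 1.479] F [ 1.4  0.9 -0.4] M [ 0.06 -0.07 -0.01] w 0.0853
[[ 0.     0.961  0.277]
 [ 0.004  0.277 -0.961]
 [-1.     0.001 -0.003]] [-0.76  0.16  0.37  1.99 -0.07  1.01 -0.08]
[ 0.05192557 -0.05040184  0.43882468]
```

Emit:
jog_arm(commands=[[5,-5,44,0,0,0],[5,-5,44,0,0,0],[5,-5,44,0,0,0],[5,-5,44,0,0,0],[5,-5,44,0,0,0],[5,-5,44,0,0,0],[5,-5,44,0,0,0],[5,-5,44,0,0,0],[5,-5,44,0,0,0],[5,-5,40,0,0,0],[0,0,0,0,0,0],[0,0,0,0,0,0]])

```text
clock: 4.1
position: [0.4976, -0.321, 0.2513]
tool_rot: [1.85, 1.562, 0.555]
force: [-0.9, 1.3, -0.1]
grip_width: 0.0853
```

```bash
python3 - <<'E'
from h import *
s=show();R=Ro.from_euler('xyz',s['tool_rot']).as_matrix()
im=grab_frame('wrist');save('w1',im)
for n in ['pin_knob','pin_foot','pin_block']:
  for r in nets.pinpoint('wrist',n)[:2]: print(n,r['location'],r['p'])
for X in ([.4966,-.30,.084],[.4966,-.30,.04]): print(proj('wrist',X,s))
print(s['qpos'].round(2))
E
```

```text
4.1 pos [ 0.4976 -0.321   0.2513] rot [1.85  1.562 0.555] F [-0.9  1.3 -0.1] M [0.05 0.03 0.02] w 0.0853
pin_knob [316.9, 153.1] 0.67
pin_block [317.6, 146.1] 0.93
[318.84519842 157.84466242]
[318.08469323 149.44022196]
[ 0.11  0.51  0.53  1.7  -0.31  1.01  1.03]
```

View pics/w1.png

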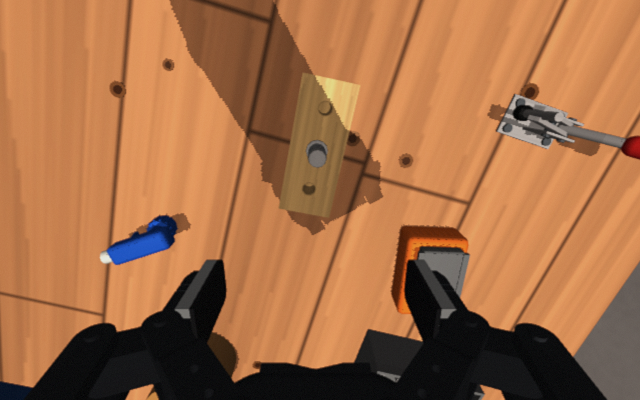

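```bash
cat >> h.py <<'E'
def goto(p,yaw_y,s=None):
    """remaining tool-frame shift (mm) and rotvec to target pos, tool x down & y at world angle yaw_y(deg)"""
    s=s or observe(); R=Ro.from_euler('xyz',s['tool_rot']).as_matrix()
    a=np.radians(yaw_y); y=np.array([np.cos(a),np.sin(a),0]);x=np.array([0,0,-1.]);Rt=np.stack([x,y,np.cross(x,y)],1)
    print('shift mm',(R.T@(np.array(p)-s['position'])*1000).round(1),'rot',Ro.from_matrix(R.T@Rt).as_rotvec().round(4))
E
python3 - <<'E'
from h import *
goto([.4962,-.300,.165],16.1)
s=observe();im=grab_frame('wrist');save('w1c',cv2.resize(im[110:200,260:380],None,fx=6,fy=6,interpolation=2))
E
```

```text
shift mm [ 87.1   2.6 -18.9] rot [-0.0018 -0.0023 -0.0094]
```

View pics/w1c.png

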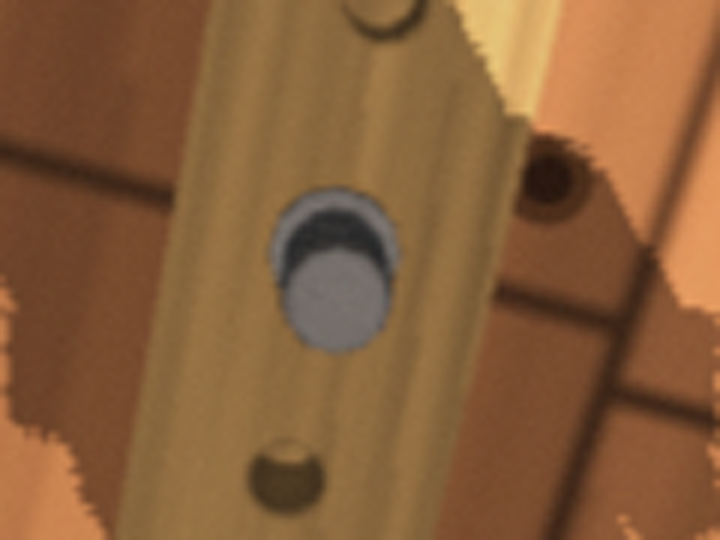

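Emit:
jog_arm(commands=[[43,1,-9,0,0,-0.005],[43,0,-9,0,0,-0.004],[0,0,0,0,0,0],[0,0,0,0,0,0]])

```text
clock: 4.75
position: [0.4972, -0.2987, 0.1675]
tool_rot: [1.505, 1.566, 0.218]
force: [0.4, -0.1, 0.9]
grip_width: 0.0856
```

```bash
python3 - <<'E'
from h import *
s=show();im=grab_frame('wrist')
u=proj('wrist',[.4956,-.3015,.084],s);print(u);x0,y0=(u-[60,45]).astype(int);print(x0,y0)
save('w2c',cv2.resize(im[y0:y0+90,x0:x0+120],None,fx=6,fy=6,interpolation=2))
E
```

```text
4.75 pos [ 0.4972 -0.2987  0.1675] rot [1.505 1.566 0.218] F [ 0.4 -0.1  0.9] M [-0.01 -0.03 -0.01] w 0.0856
[311.51914346 211.97058115]
251 166
```

View pics/w2c.png

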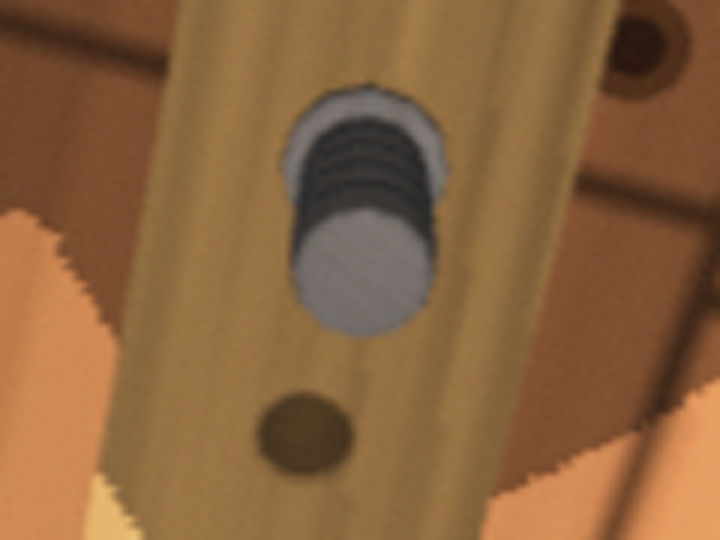

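```bash
python3 - <<'E'
from h import *
s=observe()
s1=dict(position=np.array([.4976,-.321,.2513]),tool_rot=[1.85,1.562,.555])
a=ray('wrist',(315.4,159.6),s1);b=ray('wrist',(311.3,210.9),s)
t=ray('top',(411.1,218.3));si=ray('side',(360.2,295.2))
print(tri([a,b]),tri([a,b,t,si]),atz(b,.084))
goto([atz(b,.084)[0],atz(b,.084)[1],.064-.008],16.1)
E
```

```text
(array([ 0.49540891, -0.30428903,  0.07456969]), [np.float64(0.0008624706097783882), np.float64(0.0008624706097784443)]) (array([ 0.49511166, -0.30039106,  0.08715137]), [np.float64(0.0020163579212456946), np.float64(0.001028753655457078), np.float64(0.0011408351848770759), np.float64(0.0005608412078569922)]) [ 0.49527736 -0.30050652  0.084     ]
shift mm [111.5  -3.1   1.4] rot [ 0.0033  0.0001 -0.0052]
```

Emit:
jog_arm(commands=[[30,-1,0.5,0.003,0,-0.005],[30,-1,0.5,0,0,0],[25,-1,0,0,0,0],[20,0,0,0,0,0],[0,0,0,0,0,0],[0,0,0,0,0,0]])

```text
clock: 5.4
position: [0.5024, -0.3051, 0.0719]
tool_rot: [0.901, 1.553, -0.388]
force: [0.6, 0.3, 0.5]
grip_width: 0.085
```

```bash
python3 - <<'E'
from h import *
s=show();goto([.4953,-.3005,.062],16.1);save('w3',grab_frame('wrist'))
E
```

```text
5.4 pos [ 0.5024 -0.3051  0.0719] rot [ 0.901  1.553 -0.388] F [0.6 0.3 0.5] M [ 0.01 -0.01 -0.01] w 0.085
shift mm [ 9.7 -5.7 -6.5] rot [ 0.0009  0.011  -0.0139]
```

View pics/w3.png

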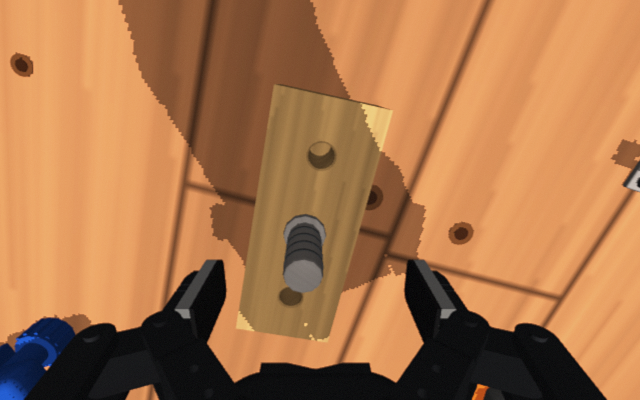

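Emit:
jog_arm(commands=[[0,-3,-3,0.001,0.011,-0.014],[3,-3,-3,0,0,0],[3,0,0,0,0,0],[0,0,0,0,0,0]])

```text
clock: 5.85
position: [0.4962, -0.3012, 0.0694]
tool_rot: [0.906, 1.567, -0.383]
force: [-0.8, 0.8, 0.5]
grip_width: 0.0854
```

```bash
python3 - <<'E'
from h import *
s=show();goto([.4953,-.3005,.062],16.1);im=grab_frame('wrist');u=proj('wrist',[.4953,-.3005,.084],s);print(u)
x0,y0=230,210;save('w4c',cv2.resize(im[y0:y0+100,x0:x0+160],None,fx=5,fy=5,interpolation=2))
E
```

```text
5.85 pos [ 0.4962 -0.3012  0.0694] rot [ 0.906  1.567 -0.383] F [-0.8  0.8  0.5] M [-0.01 -0.01 -0.07] w 0.0854
shift mm [ 7.4 -0.7 -0.9] rot [ 0.0005  0.0022 -0.0028]
[313.95721918 288.87887814]
```

View pics/w4c.png

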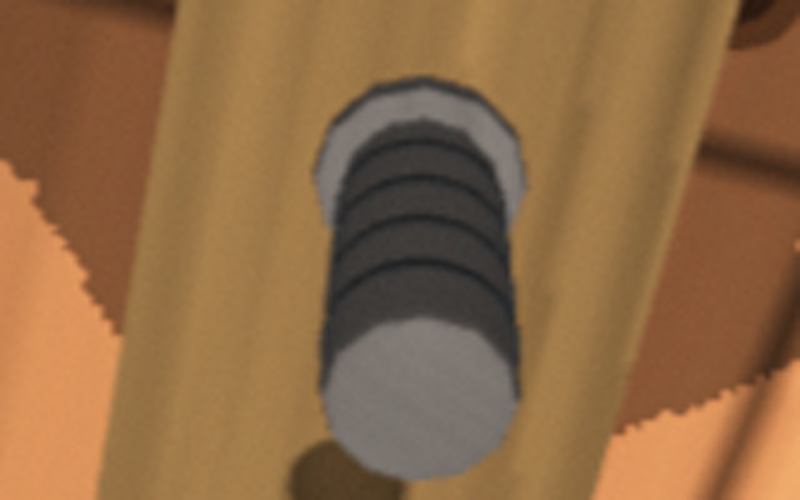

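Emit:
jog_arm(commands=[[5,-0.7,-0.9,0,0.002,-0.003],[3,0,0,0,0,0],[0,0,0,0,0,0]])

```text
clock: 6.2
position: [0.4952, -0.3005, 0.0607]
tool_rot: [-1.69, 1.57, -2.979]
force: [-0.6, -0.3, -0.1]
grip_width: 0.0851
```

```bash
python3 - <<'E'
from h import *
s=show();goto([.4953,-.3005,.062],16.1)
E
```

```text
6.2 pos [ 0.4952 -0.3005  0.0607] rot [-1.69   1.57  -2.979] F [-0.6 -0.3 -0.1] M [ 0.03 -0.04 -0.01] w 0.0851
shift mm [-1.3  0.2  0. ] rot [ 0.0004 -0.0001  0.0005]
```

Close on the knob.

Emit:
jog_arm(commands=[[0,0,0,0,0,0],[0,0,0,0,0,0],[0,0,0,0,0,0],[0,0,0,0,0,0],[0,0,0,0,0,0],[0,0,0,0,0,0],[0,0,0,0,0,0]], gripper=255, newtons=60)

```text
clock: 6.9
position: [0.4951, -0.3007, 0.0608]
tool_rot: [-1.534, 1.57, -2.823]
force: [-0.2, -0.8, -1.1]
grip_width: 0.0167
```

```bash
python3 - <<'E'
from h import *
s=show();goto([.4953,-.3005,.0607],16.1);save('w5',grab_frame('wrist'))
E
```

```text
6.9 pos [ 0.4951 -0.3007  0.0608] rot [-1.534  1.57  -2.823] F [-0.2 -0.8 -1.1] M [ 0.02 -0.06 -0.06] w 0.0167
shift mm [ 0.1  0.2 -0.1] rot [0.0002 0.     0.0006]
```

View pics/w5.png

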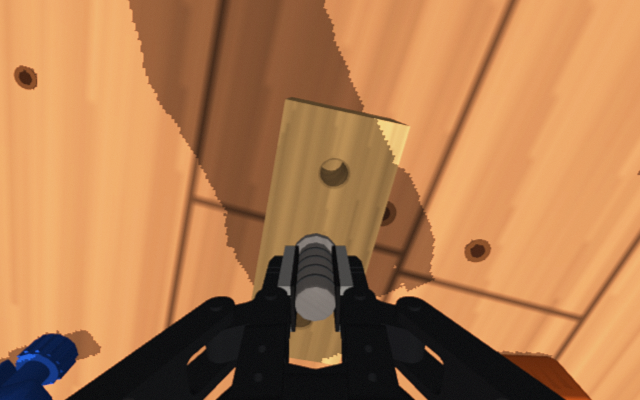

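Emit:
jog_arm(commands=[[-10,0,0,0,0,0],[-25,0,0,0,0,0],[-35,0,0,0,0,0],[-35,0,0,0,0,0],[0,0,0,0,0,0]])

```text
clock: 7.45
position: [0.4947, -0.3011, 0.1713]
tool_rot: [-1.635, 1.569, -2.925]
force: [0.2, 0.3, -2.0]
grip_width: 0.0165
```

```bash
python3 - <<'E'
from h import *
s=show();goto([.45,-.01,.16],16.1)
E
```

```text
7.45 pos [ 0.4947 -0.3011  0.1713] rot [-1.635  1.569 -2.925] F [ 0.2  0.3 -2. ] M [-0.   -0.02  0.  ] w 0.0165
shift mm [  11.3   37.5 -292.1] rot [-0.0009 -0.0001  0.0014]
```

Emit:
jog_arm(commands=[[0,4,-30,0,0,0],[1,5,-40,0,0,0],[1,5,-40,0,0,0],[1,5,-40,0,0,0],[1,5,-40,0,0,0],[1,5,-40,0,0,0],[1,5,-35,0,0,0],[1,3,-25,0,0,0],[0,0,0,0,0,0],[0,0,0,0,0,0]])

```text
clock: 8.45
position: [0.4472, -0.0023, 0.1657]
tool_rot: [0.726, 1.568, -0.566]
force: [0.1, 0.3, -1.3]
grip_width: 0.0162
```

```bash
python3 - <<'E'
from h import *
s=show();save('w6',grab_frame('wrist'))
print(proj('wrist',[.459,.044,.034],s),[ (r['location'],r['p']) for r in nets.pinpoint('wrist','hole_mouth')+nets.pinpoint('wrist','pin_foot')])
E
```

```text
8.45 pos [ 0.4472 -0.0023  0.1657] rot [ 0.726  1.568 -0.566] F [ 0.1  0.3 -1.3] M [-0.05  0.    0.01] w 0.0162
[344.0815948  141.60147181] [([342.4, 140.9], 0.69), ([313.5, 228.3], 0.91)]
```

View pics/w6.png

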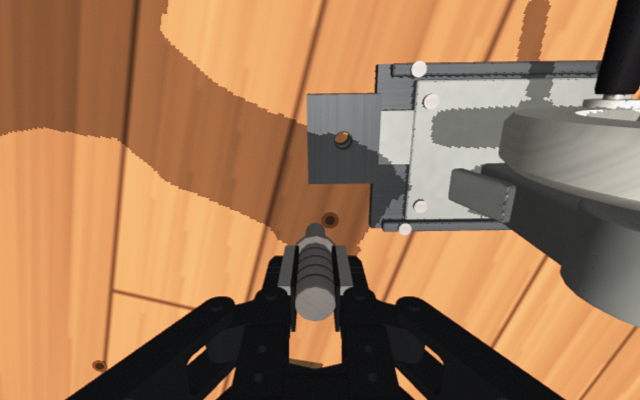

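```bash
python3 - <<'E'
from h import *
im=cv2.imread('pics/w6.png')
cv2.imwrite('pics/w6a.png',cv2.resize(im[110:170,310:390],None,fx=8,fy=8,interpolation=2))
cv2.imwrite('pics/w6b.png',cv2.resize(im[215:275,275:355],None,fx=8,fy=8,interpolation=2))
E
```

```text
(no output)
```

View pics/w6a.png

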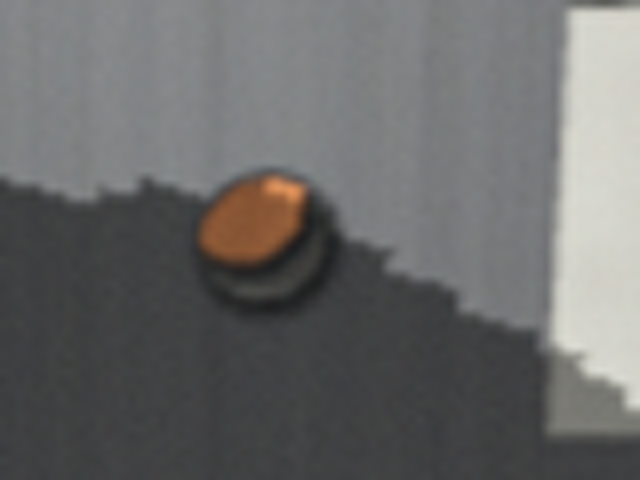

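View pics/w6b.png

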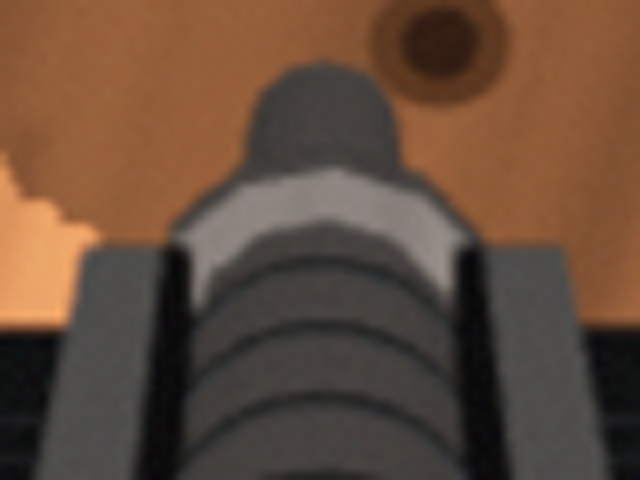

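```bash
python3 - <<'E'
from h import *
s=observe()
h=ray('wrist',(342.7,139.6),s);print(atz(h,.034))
print(tri([h,ray('side',(280.4,212.9)),ray('top',(300.4,230.1))]))
# pin axis in tool: knob top, compare
s5=dict(position=np.array([.4951,-.3007,.0608]),tool_rot=[-1.534,1.57,-2.823])
goto([.458,.0455,.13],16.1)
E
```

```text
[0.45762981 0.04422302 0.034     ]
(array([0.45833991, 0.0439808 , 0.03574685]), [np.float64(0.0010281261038420217), np.float64(0.000206416518928218), np.float64(0.0010635009281626153)])
shift mm [ 35.6  23.6 -44.1] rot [-0.0039  0.0019 -0.0015]
```

Emit:
jog_arm(commands=[[20,12,-12,-0.004,0.002,-0.0015],[20,8,-12,0,0,0],[18,2,0,0,0,0],[0,0,0,0,0,0],[0,0,0,0,0,0]])

```text
clock: 9.1
position: [0.464, 0.0215, 0.1068]
tool_rot: [1.116, 1.568, -0.183]
force: [0.7, 0.1, -0.6]
grip_width: 0.0164
```

```bash
python3 - <<'E'
from h import *
s=show();im=grab_frame('wrist')
print(proj('wrist',[.4577,.0442,.034],s)); goto([.4577,.0442,.105],16.1)
save('w7',cv2.resize(im[110:290,235:395],None,fx=4,fy=4,interpolation=2)[:600])
E
```

```text
9.1 pos [0.464  0.0215 0.1068] rot [ 1.116  1.568 -0.183] F [ 0.7  0.1 -0.6] M [ 0.02 -0.   -0.01] w 0.0164
[315.17054334 182.32458567]
shift mm [  1.9   0.1 -23.6] rot [-0.0085  0.0011 -0.0023]
```

View pics/w7.png

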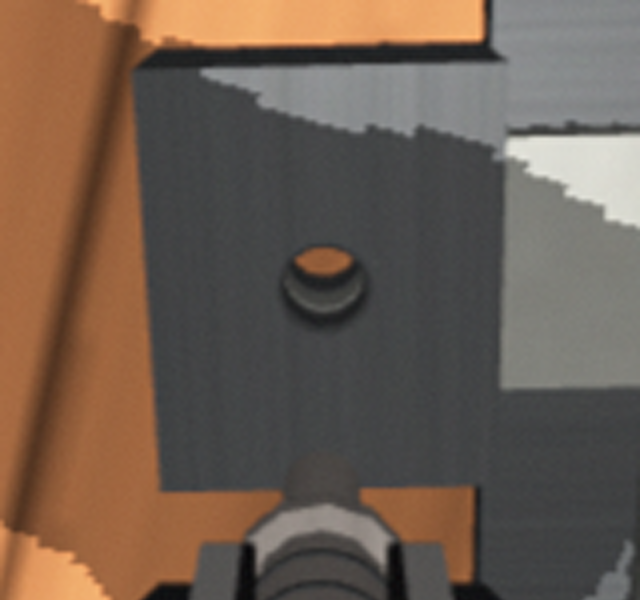

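```bash
python3 - <<'E'
from h import *
s=observe();h=atz(ray('wrist',(315.6,180.9),s),.034);print(h)
goto([h[0],h[1],.105],16.7)
E
```

```text
[0.45770437 0.04517357 0.034     ]
shift mm [  1.9   0.3 -24.5] rot [-0.019   0.0011 -0.0023]
```

Emit:
jog_arm(commands=[[0,0.3,-12,-0.019,0.001,-0.002],[0,0,-12,0,0,0],[0,0,0,0,0,0],[0,0,0,0,0,0]])

```text
clock: 9.55
position: [0.4577, 0.0467, 0.1091]
tool_rot: [1.691, 1.568, 0.413]
force: [-0.8, 0.7, -0.6]
grip_width: 0.0168
```

```bash
python3 - <<'E'
from h import *
s=show();goto([.4577,.045,.09],16.7);im=grab_frame('wrist');S=grab_frame('side')
save('w8',cv2.resize(im[110:290,235:395],None,fx=3,fy=3,interpolation=2))
save('s8',cv2.resize(S[140:240,220:350],None,fx=6,fy=6,interpolation=2))
E
```

```text
9.55 pos [0.4577 0.0467 0.1091] rot [1.691 1.568 0.413] F [-0.8  0.7 -0.6] M [ 0.04 -0.01 -0.04] w 0.0168
shift mm [19.1 -0.5  1.6] rot [ 0.0012 -0.0004 -0.0033]
```

View pics/w8.png

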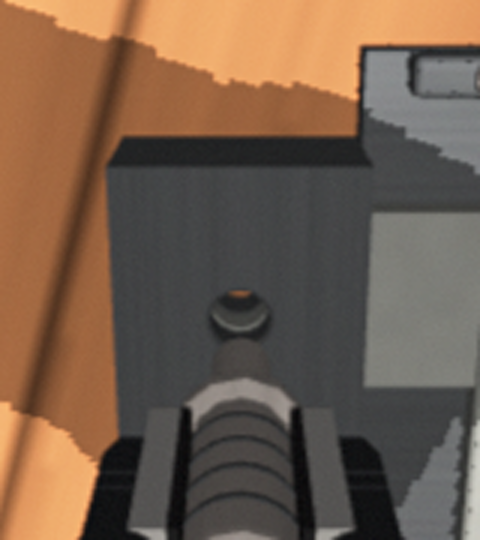

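View pics/s8.png

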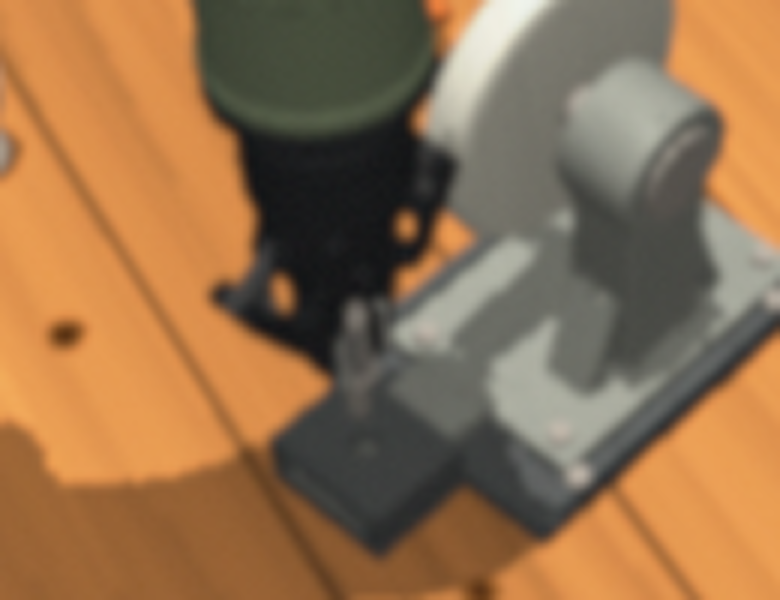

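```bash
python3 - <<'E'
from h import *
s=observe();h=atz(ray('wrist',(314.7,214.7),s),.034);print(h)
goto([h[0],h[1],.092],16.7)
E
```

```text
[0.45773746 0.04545009 0.034     ]
shift mm [17.  -0.2  0.9] rot [ 0.0007 -0.0004 -0.003 ]
```

Emit:
jog_arm(commands=[[8,-0.3,1,0,0,-0.003],[8,0,0,0,0,0],[2,0,0,0,0,0],[0,0,0,0,0,0]])

```text
clock: 10.05
position: [0.4576, 0.0445, 0.089]
tool_rot: [-1.728, 1.57, -3.007]
force: [1.0, 0.3, -1.3]
grip_width: 0.0162
```

```bash
python3 - <<'E'
from h import *
s=show();goto([.4577,.0453,.09],16.7);im=grab_frame('wrist')
save('w9',cv2.resize(im[170:290,255:375],None,fx=5,fy=5,interpolation=2))
E
```

```text
10.05 pos [0.4576 0.0445 0.089 ] rot [-1.728  1.57  -3.007] F [ 1.   0.3 -1.3] M [ 0.02 -0.03 -0.01] w 0.0162
shift mm [-1.   0.3 -0.7] rot [-0.0002 -0.0001  0.0008]
```

View pics/w9.png

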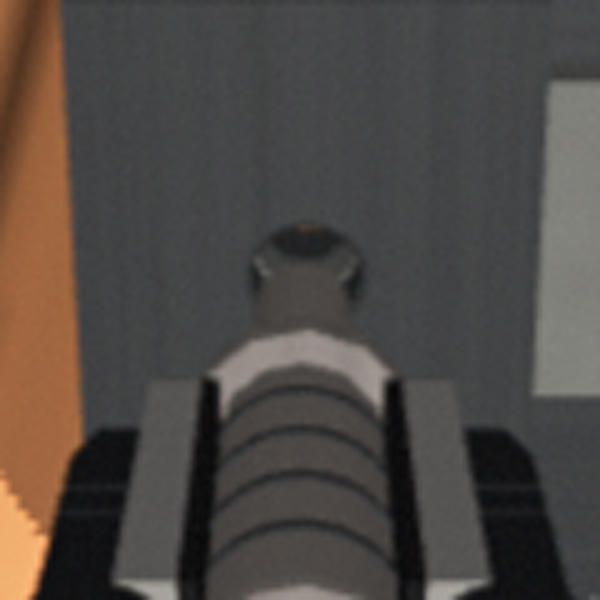

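Emit:
jog_arm(commands=[[1,0.3,-0.8,0,0,0],[4,0,0,0,0,0],[4,0,0,0,0,0],[0,0,0,0,0,0]])

```text
clock: 10.5
position: [0.4579, 0.0454, 0.0796]
tool_rot: [-1.931, 1.571, 3.073]
force: [0.0, -0.4, -1.7]
grip_width: 0.0164
```

```bash
python3 - <<'E'
from h import *
s=show();goto([.4577,.0453,.0858],16.7);im=grab_frame('wrist')
save('w10',cv2.resize(im[170:290,255:375],None,fx=5,fy=5,interpolation=2))
E
```

```text
10.5 pos [0.4579 0.0454 0.0796] rot [-1.931  1.571  3.073] F [ 0.  -0.4 -1.7] M [-0.04  0.04 -0.02] w 0.0164
shift mm [-6.2 -0.2  0.1] rot [-0.0005 -0.0001  0.0003]
```

View pics/w10.png

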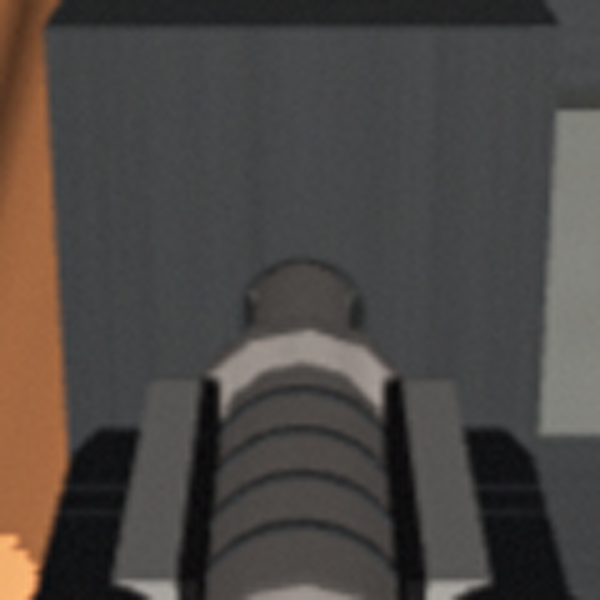

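Emit:
jog_arm(commands=[[6,-0.1,0,0,0,0],[6,0,0,0,0,0],[6,0,0,0,0,0],[0,0,0,0,0,0]])

```text
clock: 10.95
position: [0.4579, 0.0455, 0.0602]
tool_rot: [3.105, 1.571, 1.826]
force: [0.5, 0.5, -0.9]
grip_width: 0.0161
```

```bash
python3 - <<'E'
from h import *
s=show();goto([.4577,.0453,.0548],16.7)
E
```

```text
10.95 pos [0.4579 0.0455 0.0602] rot [3.105 1.571 1.826] F [ 0.5  0.5 -0.9] M [-0.01 -0.02 -0.02] w 0.0161
shift mm [ 5.4 -0.2  0.1] rot [-0.0003 -0.0001 -0.    ]
```

Emit:
jog_arm(commands=[[3,0,0,0,0,0],[2,0,0,0,0,0],[1,0,0,0,0,0],[0,0,0,0,0,0]])

```text
clock: 11.35
position: [0.458, 0.0453, 0.0548]
tool_rot: [2.556, 1.569, 1.276]
force: [0.0, -0.5, -1.0]
grip_width: 0.0164
```

```bash
python3 - <<'E'
from h import *
s=show()
im=grab_frame('wrist')
save('w11',cv2.resize(im[170:290,255:375],None,fx=5,fy=5,interpolation=2))
E
```

```text
11.35 pos [0.458  0.0453 0.0548] rot [2.556 1.569 1.276] F [ 0.  -0.5 -1. ] M [0.03 0.03 0.  ] w 0.0164
```

View pics/w11.png

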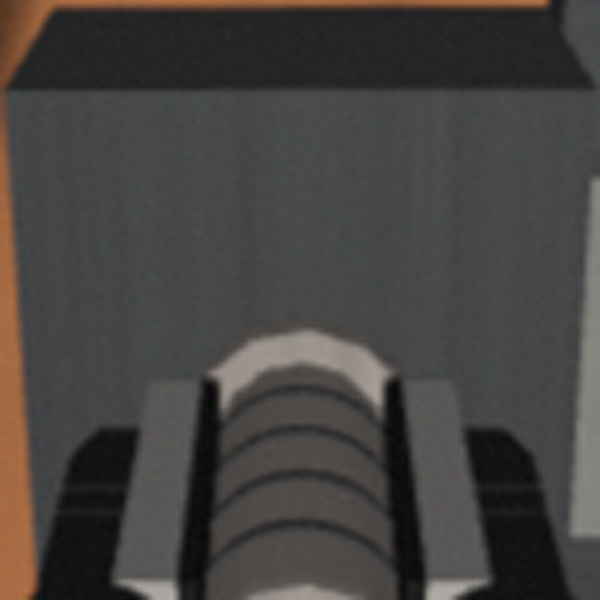

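Emit:
jog_arm(commands=[[1,0,0,0,0,0],[1,0,0,0,0,0]])

```text
clock: 11.6
position: [0.4583, 0.0453, 0.0544]
tool_rot: [2.375, 1.568, 1.094]
force: [-11.1, -0.3, 46.8]
grip_width: 0.0164
```

```bash
python3 - <<'E'
from h import *
show()
E
```

```text
11.6 pos [0.4583 0.0453 0.0544] rot [2.375 1.568 1.094] F [-11.1  -0.3  46.8] M [-0.16  2.5   0.02] w 0.0164
```

Emit:
jog_arm(commands=[[0,0,0,0,0,0],[0,0,0,0,0,0],[0,0,0,0,0,0],[0,0,0,0,0,0]], gripper=120)

```text
clock: 12.0
position: [0.4586, 0.0454, 0.0548]
tool_rot: [2.177, 1.567, 0.896]
force: [-0.0, 0.6, -0.6]
grip_width: 0.0455
```

```bash
python3 - <<'E'
from h import *
show();goto([.4577,.0453,.0548],16.7)
im=grab_frame('wrist')
save('w12',im)
E
```

```text
12.0 pos [0.4586 0.0454 0.0548] rot [2.177 1.567 0.896] F [-0.   0.6 -0.6] M [-0.   -0.01 -0.01] w 0.0455
shift mm [ 0.  -0.9 -0.2] rot [-0.0018 -0.0023 -0.0034]
```

View pics/w12.png

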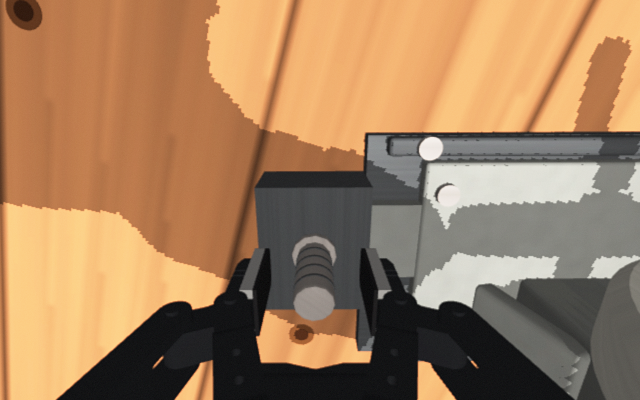

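Emit:
jog_arm(commands=[[-10,-1,0,-0.002,-0.002,-0.003],[-30,0,0,0,0,0],[-40,0,0,0,0,0],[-45,0,0,0,0,0],[-45,0,0,0,0,0],[-45,0,0,0,0,0],[-40,0,0,0,0,0],[0,0,0,0,0,0],[0,0,0,0,0,0]])

```text
clock: 12.95
position: [0.4552, 0.0425, 0.3237]
tool_rot: [-1.617, 1.567, -2.9]
force: [-0.2, 0.6, -0.6]
grip_width: 0.0452
```

```bash
python3 - <<'E'
from h import *
s=show();im=grab_frame('wrist');save('w13',im)
for n in ['pin_knob','hub','handle','hole_mouth','receiver']:
    print(n,[(np.round(r['location'],1),round(r['p'],2)) for r in nets.pinpoint('wrist',n)[:2]])
T=grab_frame('top'); save('t13',cv2.resize(T[140:260,220:340],None,fx=5,fy=5,interpolation=2))
S=grab_frame('side'); save('s13',cv2.resize(S[110:240,240:400],None,fx=4,fy=4,interpolation=2))
E
```

```text
12.95 pos [0.4552 0.0425 0.3237] rot [-1.617  1.567 -2.9  ] F [-0.2  0.6 -0.6] M [-0.    0.02  0.02] w 0.0452
pin_knob [(array([321.8, 153.5]), 0.86)]
hub [(array([477.2, 149.9]), 0.64)]
handle [(array([466.2,  84. ]), 0.98)]
hole_mouth [(array([317. , 154.6]), 0.66)]
receiver [(array([419.7, 148.5]), 0.61)]
```

View pics/w13.png

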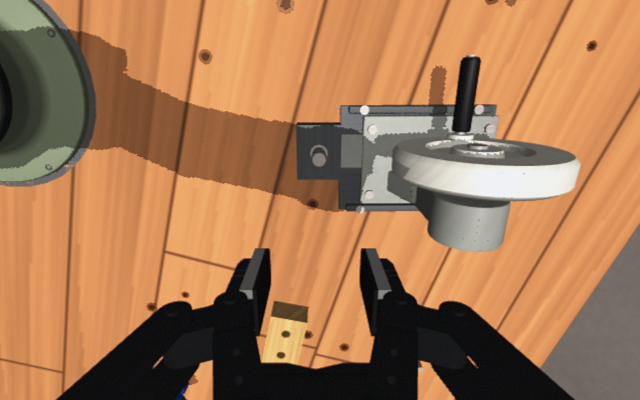

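View pics/t13.png

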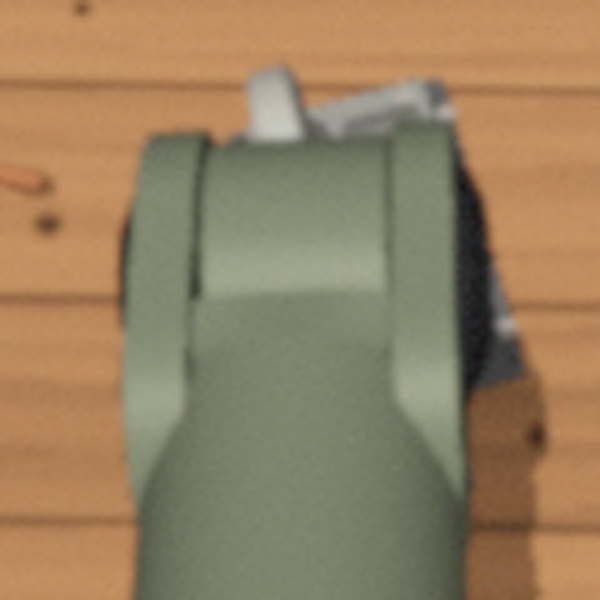

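View pics/s13.png

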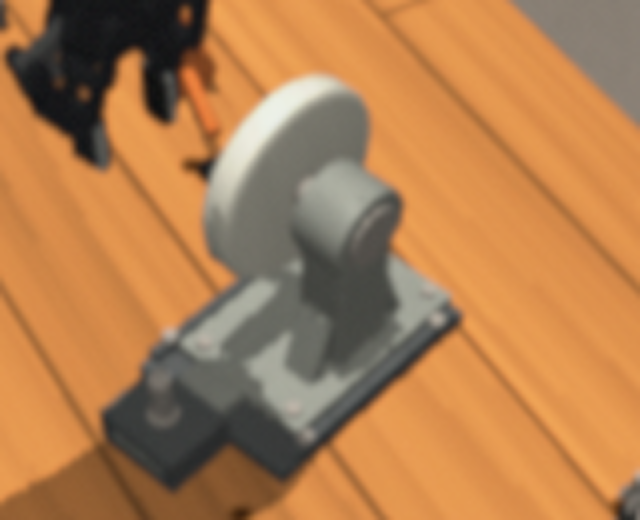

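```bash
cat >> h.py <<'E'
TH=np.radians(16.7); EX=np.array([np.cos(TH),np.sin(TH),0]);EY=np.array([-np.sin(TH),np.cos(TH),0]);EZ=np.array([0,0,1.])
ORG=np.array([.4578,.0453,0])+.15*EX
def rec(p): d=np.array(p)-ORG; return np.array([d@EX,d@EY,d[2]])
def wor(r): return ORG+r[0]*EX+r[1]*EY+r[2]*EZ
def aty(r,yr):
    o,d=r; k=(yr-(o-ORG)@EY)/(d@EY); return rec(o+k*d)
E
python3 - <<'E'
from h import *
s=observe()
def rep(r,y):
    p=aty(r,y); print(y,p.round(4),'rad',np.hypot(p[0],p[2]-.155).round(4),'ang',np.degrees(np.arctan2(p[0],p[2]-.155)).round(1))
for px,y in (((466.2,84),.083),((472,57),.112),((463,131),.036),((477.2,149.9),.028)): rep(ray('wrist',px,s),y)
for px,y in (((240+50/4,140+195/4),.112),((240+135/4,140+178/4),.036)): rep(ray('top',px),y)
a=cv2.imread('pics/w13.png'); cv2.imwrite('pics/w13c.png',cv2.resize(a[40:170,400:560],None,fx=5,fy=4.6,interpolation=2)[:600])
E
```

```text
0.083 [-0.1004  0.083   0.3371] rad 0.208 ang -28.9
0.112 [0.0144 0.112  0.0818] rad 0.0746 ang 168.9
0.036 [0.007  0.036  0.1027] rad 0.0527 ang 172.4
0.028 [-0.0082  0.028   0.1702] rad 0.0173 ang -28.5
0.112 [0.0224 0.112  0.0385] rad 0.1186 ang 169.1
0.036 [-0.0067  0.036   0.1389] rad 0.0174 ang -157.2
```

View pics/w13c.png

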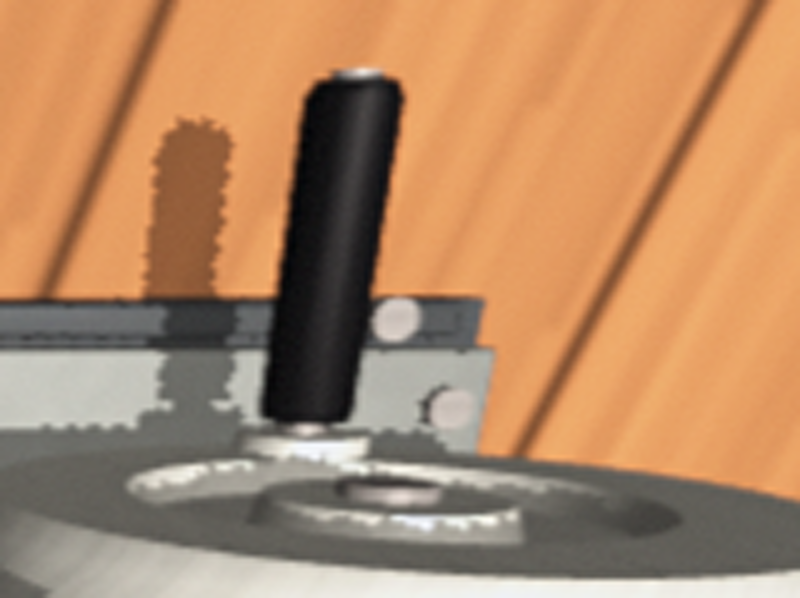

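```bash
python3 - <<'E'
from h import *
from scipy.optimize import least_squares
s=observe()
obs=[('wrist',(471.4,57),.112),('wrist',(461.2,130),.036),('top',(252.1,188.4),.112)]
def f(q):
    a=q[0]; r=[]
    for c,px,y in obs:
        X=wor([.06*np.sin(a),y,.155+.06*np.cos(a)]); r+=list(proj(c,X,s)-px)
    return np.array(r)
for a0 in range(0,360,30):
    print(a0,np.linalg.norm(f([np.radians(a0)])).round(1))
for a0 in (2.5,3.1,3.7):
    r=least_squares(f,[a0],loss='soft_l1');print(np.degrees(r.x),r.fun.round(1))
E
```

```text
0 94.3
30 141.0
60 150.8
90 127.1
120 84.3
150 35.3
180 11.3
210 48.1
240 69.7
270 69.0
300 42.3
330 34.2
[172.45688054] [ 0.4 -1.1 -0.2  0.1 -1.6  1.1]
[172.45688055] [ 0.4 -1.1 -0.2  0.1 -1.6  1.1]
[172.45688056] [ 0.4 -1.1 -0.2  0.1 -1.6  1.1]
```

```bash
python3 - <<'E'
from h import *
for z in np.arange(.2,.4,.02): print(z.round(2),proj('side',[.4577,.0467,z]).round(0),end=' ')
p=wor([.0079,.092,.30]);print(p);goto(p,16.7)
E
```

```text
0.2 [275. 175.] 0.22 [275. 170.] 0.24 [274. 164.] 0.26 [273. 159.] 0.28 [273. 153.] 0.3 [272. 147.] 0.32 [271. 141.] 0.34 [271. 135.] 0.36 [270. 128.] 0.38 [269. 121.] [0.582603  0.1787939 0.3      ]
shift mm [ 21.2 161.  -94.9] rot [-0.0043  0.0009  0.0063]
```

Emit:
jog_arm(commands=[[1,27,-16,-0.004,0.001,0.006],[2,27,-16,0,0,0],[2,27,-16,0,0,0],[2,27,-16,0,0,0],[2,27,-16,0,0,0],[2,25,-15,0,0,0],[0,0,0,0,0,0],[0,0,0,0,0,0]])

```text
clock: 14.15
position: [0.5854, 0.1834, 0.3058]
tool_rot: [-1.498, 1.564, -2.779]
force: [-0.4, -0.6, 0.5]
grip_width: 0.045
```

```bash
python3 - <<'E'
from h import *
s=show();goto(wor([.0079,.092,.2]),16.7);im=grab_frame('wrist');save('w14',im)
for y in (.036,.112): print(proj('wrist',wor([.0079,y,.0955]),s))
E
```

```text
14.15 pos [0.5854 0.1834 0.3058] rot [-1.498  1.564 -2.779] F [-0.4 -0.6  0.5] M [-0.04  0.01 -0.01] w 0.045
shift mm [105.8  -3.3   3.6] rot [-0.0021  0.0005  0.0066]
[313.16700017 216.99022152]
[312.92813345 152.79769401]
```

View pics/w14.png

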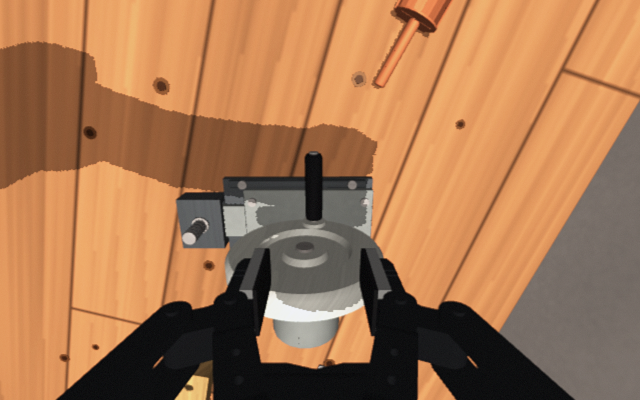

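Emit:
jog_arm(commands=[[30,-1.5,1.5,-0.002,0,0.006],[40,-1,1,0,0,0],[36,0,0,0,0,0],[0,0,0,0,0,0],[0,0,0,0,0,0]])

```text
clock: 14.7
position: [0.5826, 0.1773, 0.1997]
tool_rot: [1.649, 1.568, 0.367]
force: [0.5, -0.2, 0.8]
grip_width: 0.0449
```

```bash
python3 - <<'E'
from h import *
s=show();goto(wor([.0079,.092,.0875]),16.7);im=grab_frame('wrist');save('w15',im)
for y in (.036,.112): print(proj('wrist',wor([.0079,y,.0955]),s))
E
```

```text
14.7 pos [0.5826 0.1773 0.1997] rot [1.649 1.568 0.367] F [ 0.5 -0.2  0.8] M [ 0.03 -0.05  0.01] w 0.0449
shift mm [ 1.122e+02  1.000e-01 -1.400e+00] rot [-0.0031 -0.0002 -0.0025]
[315.57048072 260.0914652 ]
[315.37930024 173.48283724]
```

View pics/w15.png

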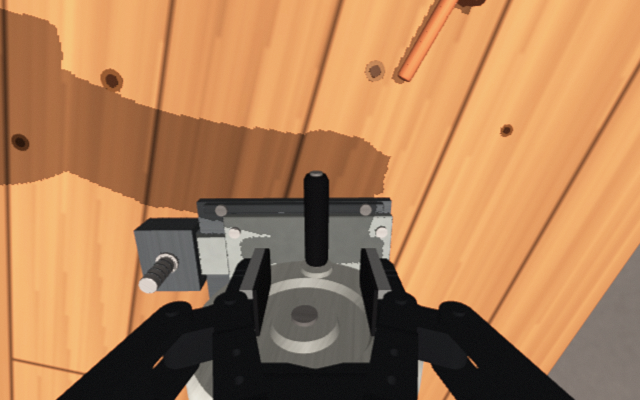

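Emit:
jog_arm(commands=[[30,0,-1,-0.003,0,-0.002],[35,0,0,0,0,0],[25,0,0,0,0,0],[0,0,0,0,0,0]])

```text
clock: 15.15
position: [0.5868, 0.18, 0.1161]
tool_rot: [1.77, 1.558, 0.492]
force: [-0.4, -0.3, 0.8]
grip_width: 0.0454
```

```bash
python3 - <<'E'
from h import *
s=show();goto(wor([.0079,.092,.0875]),16.7);im=grab_frame('wrist');save('w16',im)
E
```

```text
15.15 pos [0.5868 0.18   0.1161] rot [1.77  1.558 0.492] F [-0.4 -0.3  0.8] M [-0.01  0.06  0.01] w 0.0454
shift mm [28.6 -4.7 -0. ] rot [ 0.0006 -0.0025 -0.0125]
```

View pics/w16.png

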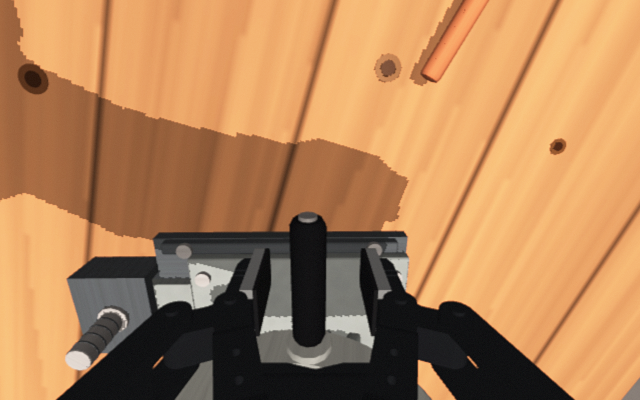

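Emit:
jog_arm(commands=[[8,-4.5,0,0,-0.002,-0.012],[12,0,0,0,0,0],[8,0,0,0,0,0],[0,0,0,0,0,0]])

```text
clock: 15.6
position: [0.5857, 0.1796, 0.0933]
tool_rot: [1.734, 1.562, 0.455]
force: [-0.0, -0.2, 1.2]
grip_width: 0.0452
```

```bash
python3 - <<'E'
from h import *
s=show();goto(wor([.0079,.092,.0875]),16.7)
im=grab_frame('wrist');save('w17',im)
for y in (.036,.112): print(proj('wrist',wor([.0079,y,.0955]),s))
E
```

```text
15.6 pos [0.5857 0.1796 0.0933] rot [1.734 1.562 0.455] F [-0.  -0.2  1.2] M [ 0.04  0.05 -0.02] w 0.0452
shift mm [ 5.8 -3.3 -0.1] rot [ 0.0007 -0.0014 -0.0085]
[309.06135098 365.34120543]
[308.24801584 236.50973446]
```

View pics/w17.png

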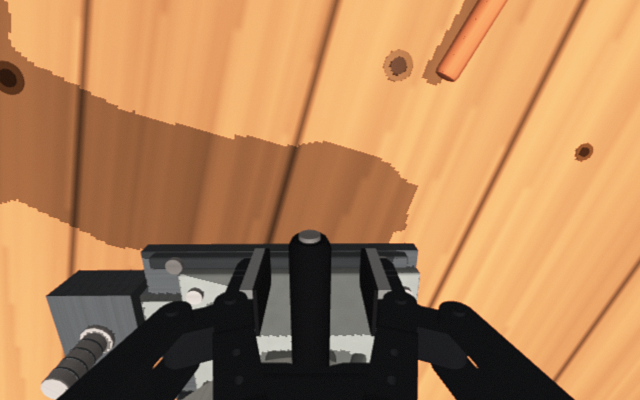

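Emit:
jog_arm(commands=[[5,-2.5,0,0.001,-0.001,-0.008],[1,0,0,0,0,0],[0,0,0,0,0,0]])

```text
clock: 15.95
position: [0.5837, 0.1789, 0.0879]
tool_rot: [1.894, 1.57, 0.614]
force: [-0.3, 0.5, 0.6]
grip_width: 0.0452
```

```bash
python3 - <<'E'
from h import *
s=show();goto(wor([.0079,.092,.0875]),16.7)
E
```

```text
15.95 pos [0.5837 0.1789 0.0879] rot [1.894 1.57  0.614] F [-0.3  0.5  0.6] M [-0.   -0.01 -0.01] w 0.0452
shift mm [ 0.4 -1.1 -0.2] rot [-0.0005 -0.0003 -0.0009]
```

Emit:
jog_arm(commands=[[0,0,0,0,0,0],[0,0,0,0,0,0],[0,0,0,0,0,0],[0,0,0,0,0,0]], gripper=255, newtons=60)

```text
clock: 16.35
position: [0.5837, 0.1789, 0.0882]
tool_rot: [1.993, 1.57, 0.713]
force: [-0.8, -0.4, -0.3]
grip_width: 0.0185
```

```bash
cat >> h.py <<'E'
def wh(s):
    """wheel angle from TCP (handle = TCP -8mm along tool x) and tangential force"""
    R=Ro.from_euler('xyz',s['tool_rot']).as_matrix()
    p=rec(np.array(s['position'])-.008*R[:,0]); dx,dz=p[0],p[2]-.155
    a=np.arctan2(dx,dz); return p,a,np.hypot(dx,dz)
E
python3 - <<'E'
from h import *
s=show();p,a,r=wh(s);print(p.round(4),np.degrees(a),r);goto(s['position'],16.7,s)
save('w18',grab_frame('wrist'))
E
```

```text
16.35 pos [0.5837 0.1789 0.0882] rot [1.993 1.57  0.713] F [-0.8 -0.4 -0.3] M [-0.05  0.03  0.05] w 0.0185
[0.009  0.0918 0.0962] 171.3062514165863 0.05945345000752107
shift mm [0. 0. 0.] rot [-0.0005 -0.0004 -0.0009]
```

View pics/w18.png

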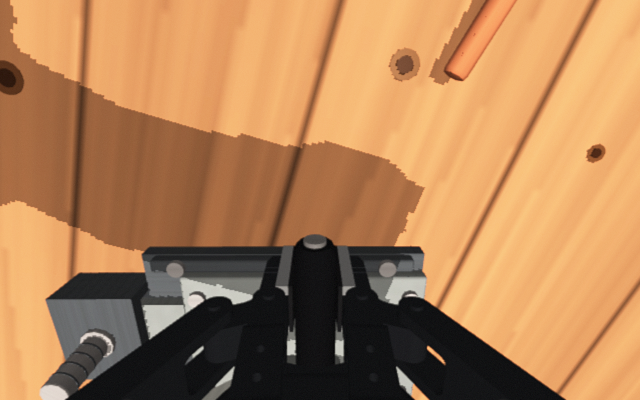

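```bash
cat > step.py <<'E'
import sys,json,os
from h import *
d=float(sys.argv[1]); n=int(sys.argv[2]); 
s=observe(); p,a,r=wh(s); F=np.array(s['force'])
f=np.array([F@EX,F[2]]); t=np.array([np.cos(a),-np.sin(a)]); rad=np.array([np.sin(a),np.cos(a)])
# f = force on tool; wheel-> tool ; tangential force applied by tool = -f.t
rowd=dict(t=s['clock'],a=a,ft=-(f@t),fr=-(f@rad),d=float(sys.argv[3]) if len(sys.argv)>3 else d, fy=F@EY)
open('log.jsonl','a').write(json.dumps({k:float(v) for k,v in rowd.items()})+'\n')
print('t %.2f ang %.1f r %.2f y %.1f ft %.2f fr %.2f fy %.2f w %.4f'%(s['clock'],np.degrees(a)%360,r*1000,p[1]*1000,rowd['ft'],rowd['fr'],F@EY,s['grip_width']))
goto(s['position'],16.7,s)
cx,cz=p[0]*1000,(p[2]-.155)*1000
for k in range(1,n+1):
    b=a+np.radians(d)*k; x,z=60*np.sin(b),60*np.cos(b); print([round(-(z-cz),1),round(x-cx,1)],end=' '); cx,cz=x,z
print()
E
python3 step.py 6 4 0
```

```text
t 16.40 ang 171.3 r 59.47 y 91.8 ft -0.83 fr 0.18 fy 0.06 w 0.0185
shift mm [0. 0. 0.] rot [-0.0004 -0.0004 -0.0009]
[np.float64(1.1), np.float64(-6.2)] [np.float64(-0.0), np.float64(-6.3)] [np.float64(-0.7), np.float64(-6.2)] [np.float64(-1.3), np.float64(-6.1)]
```

Emit:
jog_arm(commands=[[0.6,-6.2,0,0,0,0],[0,-6.3,0,0,0,0],[-0.7,-6.2,0,0,0,0],[-1.3,-6.1,0,0,0,0]])

```text
clock: 16.8
position: [0.559, 0.1714, 0.0898]
tool_rot: [1.656, 1.568, 0.377]
force: [2.1, 0.8, 3.9]
grip_width: 0.0181
```

```bash
python3 step.py 6 4
```

```text
t 16.80 ang 196.4 r 59.60 y 91.7 ft 1.01 fr 4.40 fy 0.14 w 0.0181
shift mm [0. 0. 0.] rot [-0.0004 -0.0002 -0.0028]
[np.float64(-1.7), np.float64(-6.0)] [np.float64(-2.7), np.float64(-5.7)] [np.float64(-3.3), np.float64(-5.4)] [np.float64(-3.8), np.float64(-5.0)]
```

Emit:
jog_arm(commands=[[-1.9,-6,0,0,0,-0.002],[-2.7,-5.7,0,0,0,0],[-3.3,-5.4,0,0,0,0],[-3.8,-5,0,0,0,0]])

```text
clock: 17.2
position: [0.5364, 0.1646, 0.1031]
tool_rot: [1.719, 1.568, 0.439]
force: [4.3, 1.1, 3.4]
grip_width: 0.0185
```

```bash
python3 step.py 6 4
```

```text
t 17.20 ang 222.6 r 59.68 y 91.7 ft 0.98 fr 5.52 fy -0.17 w 0.0185
shift mm [0. 0. 0.] rot [-0.0004 -0.0004 -0.0026]
[np.float64(-4.3), np.float64(-4.6)] [np.float64(-4.9), np.float64(-3.9)] [np.float64(-5.3), np.float64(-3.4)] [np.float64(-5.6), np.float64(-2.8)]
```

Emit:
jog_arm(commands=[[-4.4,-4.3,0,0,0,-0.002],[-4.9,-3.9,0,0,0,0],[-5.3,-3.4,0,0,0,0],[-5.6,-2.8,0,0,0,0]])

```text
clock: 17.6
position: [0.5218, 0.1602, 0.1252]
tool_rot: [1.739, 1.569, 0.46]
force: [5.8, 1.4, 1.2]
grip_width: 0.018
```

```bash
python3 step.py 6 4
```

```text
t 17.60 ang 248.6 r 59.85 y 91.7 ft 1.09 fr 6.02 fy -0.31 w 0.0180
shift mm [0. 0. 0.] rot [-0.0003 -0.0003 -0.0016]
[np.float64(-5.9), np.float64(-2.1)] [np.float64(-6.1), np.float64(-1.3)] [np.float64(-6.2), np.float64(-0.7)] [np.float64(-6.3), np.float64(-0.0)]
```

Emit:
jog_arm(commands=[[-5.9,-2,0,0,0,-0.002],[-6.1,-1.3,0,0,0,0],[-6.2,-0.7,0,0,0,0],[-6.3,0,0,0,0,0]])

```text
clock: 18.0
position: [0.5177, 0.159, 0.1518]
tool_rot: [1.523, 1.571, 0.244]
force: [6.9, 2.0, -2.5]
grip_width: 0.0179
```

```bash
python3 step.py 6 4
```

```text
t 18.00 ang 274.6 r 60.17 y 91.6 ft 1.89 fr 7.31 fy -0.09 w 0.0179
shift mm [0. 0. 0.] rot [-0.0002  0.     -0.0002]
[np.float64(-6.2), np.float64(1.0)] [np.float64(-6.1), np.float64(1.5)] [np.float64(-5.9), np.float64(2.1)] [np.float64(-5.7), np.float64(2.7)]
```

Emit:
jog_arm(commands=[[-6.2,1,0,0,0,0],[-6.1,1.5,0,0,0,0],[-5.9,2.1,0,0,0,0],[-5.7,2.7,0,0,0,0]])

```text
clock: 18.4
position: [0.5248, 0.1611, 0.1773]
tool_rot: [-0.046, 1.57, -1.326]
force: [7.8, 2.0, -9.5]
grip_width: 0.018
```

```bash
python3 step.py 6 4
```

```text
t 18.40 ang 300.0 r 60.65 y 91.7 ft 4.17 fr 11.76 fy -0.34 w 0.0180
shift mm [0. 0. 0.] rot [0.     0.0007 0.    ]
[np.float64(-4.9), np.float64(4.0)] [np.float64(-4.9), np.float64(4.0)] [np.float64(-4.4), np.float64(4.4)] [np.float64(-4.0), np.float64(4.9)]
```

Emit:
jog_arm(commands=[[-5,3.8,0,0,0,0],[-4.9,4,0,0,0,0],[-4.3,4.5,0,0,0,0],[-3.8,5,0,0,0,0]])

```text
clock: 18.8
position: [0.5403, 0.1658, 0.1956]
tool_rot: [-1.366, 1.565, -2.645]
force: [0.3, 0.0, -8.2]
grip_width: 0.0178
```

```bash
python3 step.py 6 4
```

```text
t 18.80 ang 323.2 r 60.66 y 91.7 ft 4.67 fr 6.77 fy -0.06 w 0.0178
shift mm [0. 0. 0.] rot [-0.0002  0.0011  0.0053]
[np.float64(-3.0), np.float64(5.6)] [np.float64(-2.9), np.float64(5.6)] [np.float64(-2.3), np.float64(5.8)] [np.float64(-1.7), np.float64(6.0)]
```

Emit:
jog_arm(commands=[[-3.4,5.4,0,0,0.001,0.005],[-2.9,5.6,0,0,0,0],[-2.3,5.8,0,0,0,0],[-1.7,6,0,0,0,0]])

```text
clock: 19.2
position: [0.5616, 0.1722, 0.2057]
tool_rot: [-1.629, 1.565, -2.908]
force: [-4.2, 0.1, -9.1]
grip_width: 0.0181
```

```bash
python3 step.py 6 4
```

```text
t 19.20 ang 346.6 r 60.35 y 91.7 ft 5.96 fr 7.96 fy 1.32 w 0.0181
shift mm [0. 0. 0.] rot [-0.0005 -0.0003  0.0057]
[np.float64(-0.8), np.float64(6.3)] [np.float64(-0.5), np.float64(6.3)] [np.float64(0.2), np.float64(6.3)] [np.float64(0.8), np.float64(6.2)]
```

Emit:
jog_arm(commands=[[-1,6.3,0,0,0,0.006],[-0.5,6.3,0,0,0,0],[0.2,6.3,0,0,0,0],[0.8,6.2,0,0,0,0]])

```text
clock: 19.6
position: [0.5868, 0.1798, 0.207]
tool_rot: [-2.31, 1.569, 2.694]
force: [-6.7, -1.4, -2.2]
grip_width: 0.018
```

```bash
python3 step.py 6 4
```

```text
t 19.60 ang 11.5 r 61.22 y 91.8 ft 6.21 fr 3.55 fy 0.60 w 0.0180
shift mm [0. 0. 0.] rot [-0.0007 -0.0013  0.0014]
[np.float64(2.8), np.float64(5.8)] [np.float64(2.2), np.float64(5.9)] [np.float64(2.8), np.float64(5.6)] [np.float64(3.4), np.float64(5.3)]
```

Emit:
jog_arm(commands=[[2,5.9,0,0,-0.001,0.001],[2.2,5.9,0,0,0,0],[2.8,5.6,0,0,0,0],[3.4,5.3,0,0,0,0]])

```text
clock: 20.0
position: [0.6097, 0.1868, 0.1976]
tool_rot: [-2.304, 1.569, 2.699]
force: [-7.9, -2.6, 0.3]
grip_width: 0.0181
```

```bash
python3 step.py 6 4
```

```text
t 20.00 ang 35.6 r 62.18 y 91.8 ft 6.90 fr 4.61 fy -0.22 w 0.0181
shift mm [0. 0. 0.] rot [-0.0009 -0.0015  0.0017]
[np.float64(5.7), np.float64(3.6)] [np.float64(4.4), np.float64(4.5)] [np.float64(4.9), np.float64(4.0)] [np.float64(5.2), np.float64(3.5)]
```

Emit:
jog_arm(commands=[[4.3,4.6,0,0,-0.001,0.002],[4.5,4.4,0,0,0,0],[4.9,4,0,0,0,0],[5.2,3.5,0,0,0,0]])

```text
clock: 20.4
position: [0.6266, 0.1918, 0.1794]
tool_rot: [-2.69, 1.569, 2.313]
force: [-8.6, -1.6, 1.6]
grip_width: 0.0182
```

```bash
python3 step.py 6 4
```

```text
t 20.40 ang 59.0 r 62.84 y 91.8 ft 5.82 fr 6.61 fy 0.96 w 0.0182
shift mm [0. 0. 0.] rot [-0.001  -0.0017  0.0008]
[np.float64(7.0), np.float64(0.5)] [np.float64(5.8), np.float64(2.4)] [np.float64(6.0), np.float64(1.7)] [np.float64(6.2), np.float64(1.1)]
```

Emit:
jog_arm(commands=[[5.7,2.6,0,-0.001,-0.001,0.001],[5.8,2.4,0,0,0,0],[6,1.6,0,0,0,0],[6.2,0.9,0,0,0,0]])

```text
clock: 20.8
position: [0.6347, 0.1943, 0.1564]
tool_rot: [-2.724, 1.569, 2.279]
force: [-7.8, -1.5, 4.5]
grip_width: 0.0184
```

```bash
python3 step.py 6 4
```

```text
t 20.80 ang 81.4 r 62.98 y 91.9 ft 5.63 fr 7.11 fy 0.82 w 0.0184
shift mm [0. 0. 0.] rot [-0.     -0.002   0.0009]
[np.float64(6.7), np.float64(-2.3)] [np.float64(6.3), np.float64(-0.0)] [np.float64(6.2), np.float64(-0.7)] [np.float64(6.1), np.float64(-1.4)]
```

Emit:
jog_arm(commands=[[6.2,0.1,0,0,-0.002,0.001],[6.3,-0.5,0,0,0,0],[6.2,-1.1,0,0,0,0],[6.1,-1.7,0,0,0,0]])

```text
clock: 21.2
position: [0.6337, 0.194, 0.1331]
tool_rot: [1.942, 1.568, 0.663]
force: [-7.1, -1.7, 7.4]
grip_width: 0.0184
```

```bash
python3 step.py 6 4
```

```text
t 21.20 ang 102.8 r 62.72 y 91.8 ft 5.64 fr 8.76 fy 0.46 w 0.0184
shift mm [0. 0. 0.] rot [ 0.0001 -0.001  -0.0026]
[np.float64(5.4), np.float64(-4.4)] [np.float64(5.8), np.float64(-2.3)] [np.float64(5.6), np.float64(-2.9)] [np.float64(5.2), np.float64(-3.5)]
```

Emit:
jog_arm(commands=[[5.9,-2.3,0,0,-0.001,-0.003],[5.8,-2.6,0,0,0,0],[5.6,-3.1,0,0,0,0],[5.2,-3.6,0,0,0,0]])

```text
clock: 21.6
position: [0.6249, 0.1913, 0.1127]
tool_rot: [1.921, 1.567, 0.642]
force: [-7.1, -1.9, 8.9]
grip_width: 0.0181
```

```bash
python3 step.py 6 4
```

```text
t 21.60 ang 123.4 r 62.26 y 91.8 ft 3.38 fr 11.07 fy 0.28 w 0.0181
shift mm [0. 0. 0.] rot [ 0.0003 -0.0013 -0.0035]
[np.float64(3.8), np.float64(-5.6)] [np.float64(4.6), np.float64(-4.2)] [np.float64(4.2), np.float64(-4.7)] [np.float64(3.7), np.float64(-5.1)]
```

Emit:
jog_arm(commands=[[4.6,-4.4,0,0,-0.001,-0.003],[4.5,-4.3,0,0,0,0],[4.1,-4.8,0,0,0,0],[3.6,-5.2,0,0,0,0]])

```text
clock: 22.0
position: [0.6113, 0.1872, 0.0988]
tool_rot: [1.693, 1.561, 0.415]
force: [-0.5, 1.2, 4.7]
grip_width: 0.0181
```

```bash
python3 step.py 6 4
```

```text
t 22.00 ang 141.9 r 61.22 y 91.8 ft 2.81 fr 3.82 fy 1.34 w 0.0181
shift mm [0. 0. 0.] rot [ 0.0008 -0.0012 -0.0095]
[np.float64(2.7), np.float64(-5.9)] [np.float64(3.1), np.float64(-5.5)] [np.float64(2.5), np.float64(-5.8)] [np.float64(1.8), np.float64(-6.0)]
```

Emit:
jog_arm(commands=[[3.2,-5.4,0,0.001,-0.001,-0.009],[3.1,-5.5,0,0,0,0],[2.5,-5.8,0,0,0,0],[1.8,-6,0,0,0,0]])

```text
clock: 22.4
position: [0.5923, 0.1815, 0.0895]
tool_rot: [1.613, 1.563, 0.333]
force: [0.4, 0.3, 2.8]
grip_width: 0.0181
```

```bash
python3 step.py 6 4; python3 - <<'E'
import json,numpy as np
L=[json.loads(l) for l in open('log.jsonl')]
L=[l for l in L if l['d']>0]
a=np.array([l['a'] for l in L]);f=np.array([l['ft'] for l in L])*.06
A=np.stack([np.ones_like(a),np.sin(a),np.cos(a)],1)
x,res,_,_=np.linalg.lstsq(A,f,rcond=None);print(x,np.hypot(*x[1:]),(f-A@x).round(3))
# torque needed = drag + T*sin? potential: applied = drag + dU/da ; U=-T cos(a-a0) -> dU/da=T sin(a-a0)
print('bottom at a0',np.degrees(np.arctan2(-x[2],x[1]))%360)
E
```

```text
t 22.40 ang 162.7 r 60.19 y 91.8 ft 1.27 fr 2.51 fy 0.20 w 0.0181
shift mm [0. 0. 0.] rot [ 0.0001 -0.0003 -0.0073]
[np.float64(1.4), np.float64(-6.1)] [np.float64(0.9), np.float64(-6.2)] [np.float64(0.3), np.float64(-6.3)] [np.float64(-0.4), np.float64(-6.3)] 
[0.22236865 0.09667505 0.15166279] 0.17985456959967447 [ 0.011  0.014 -0.012 -0.025  0.035 -0.006  0.01  -0.018  0.012 -0.034
 -0.003  0.055 -0.017  0.006 -0.03 ]
bottom at a0 302.5148299668674
```

```bash
cat > step2.py <<'E'
import sys,json
from h import *
d=float(sys.argv[1]); n=int(sys.argv[2]); R0=float(sys.argv[3]) if len(sys.argv)>3 else 61
out=[]
for i in range(4):
    s=observe(); p,a,r=wh(s); F=np.array(s['force'])
    f=np.array([F@EX,F[2]]); t=np.array([np.cos(a),-np.sin(a)]); rad=np.array([np.sin(a),np.cos(a)])
    out.append((-(f@t),-(f@rad),a))
    open('log2.jsonl','a').write(json.dumps(dict(i=i,t=float(s['clock']),a=float(a),ft=float(-(f@t)),fr=float(-(f@rad)),d=d,p=p.tolist()))+'\n')
    if i<3: grab_frame('wrist')
print('t %.2f ang %.1f r %.2f y %.1f'%(s['clock'],np.degrees(a)%360,r*1000,p[1]*1000),'ft',np.round([o[0] for o in out],2),'fr',np.round([o[1] for o in out],1))
goto(s['position'],16.7,s)
cx,cz=p[0]*1000,(p[2]-.155)*1000
for k in range(1,n+1):
    b=a+np.radians(d)*k; x,z=R0*np.sin(b),R0*np.cos(b); print([float(round(-(z-cz),1)),float(round(x-cx,1))],end=' '); cx,cz=x,z
print()
E
python3 step2.py -6 5 60.5
```

```text
t 22.55 ang 163.7 r 60.19 y 91.8 ft [ 1.27 -1.14 -4.56 -5.08] fr [2.5 3.7 2.8 4.4]
shift mm [0. 0. 0.] rot [-0.0002 -0.0005 -0.0047]
[-1.8, 6.1] [-2.7, 5.7] [-3.3, 5.4] [-3.8, 5.0] [-4.3, 4.6]
```

Emit:
jog_arm(commands=[[-1.8,6,0,0,0,-0.005],[-2.7,5.7,0,0,0,0],[-3.3,5.4,0,0,0,0]])

```text
clock: 22.85
position: [0.6049, 0.1853, 0.0952]
tool_rot: [-1.635, 1.562, -2.914]
force: [-2.2, -1.6, -9.2]
grip_width: 0.0183
```

```bash
sed -i 's/range(4)/range(1)/; s/i<3/False/' step2.py; python3 step2.py -6 3 60.5
```

```text
t 22.85 ang 148.9 r 60.45 y 91.8 ft [-6.94] fr [-6.6]
shift mm [0. 0. 0.] rot [-0.0003 -0.0006  0.0086]
[-3.5, 5.3] [-4.1, 4.8] [-4.6, 4.4]
```

Emit:
jog_arm(commands=[[-3.3,5.5,0,0,0,0.008],[-4.1,4.9,0,0,0,0],[-4.5,4.5,0,0,0,0]])

```text
clock: 23.15
position: [0.6196, 0.1897, 0.1068]
tool_rot: [-1.722, 1.569, -3.001]
force: [-2.2, -0.4, -4.0]
grip_width: 0.0181
```

```bash
python3 step2.py -6 3 61
```

```text
t 23.15 ang 130.8 r 61.46 y 91.8 ft [-4.42] fr [-0.9]
shift mm [0. 0. 0.] rot [-0.0003 -0.0003  0.002 ]
[-5.3, 3.6] [-5.4, 3.4] [-5.7, 2.8]
```

Emit:
jog_arm(commands=[[-5,4,0,0,0,0.002],[-5.4,3.4,0,0,0,0],[-5.7,2.8,0,0,0,0]])

```text
clock: 23.45
position: [0.6307, 0.1931, 0.1245]
tool_rot: [1.8, 1.57, 0.521]
force: [-4.6, -1.3, -2.0]
grip_width: 0.0182
```

```bash
python3 step2.py -6 3 62.2
```

```text
t 23.45 ang 111.2 r 62.26 y 91.9 ft [-3.59] fr [3.8]
shift mm [0. 0. 0.] rot [-0.0002 -0.0003 -0.0011]
[-6.2, 2.0] [-6.4, 1.4] [-6.5, 0.7]
```

Emit:
jog_arm(commands=[[-6.1,2,0,0,0,-0.001],[-6.2,1.4,0,0,0,0],[-6.3,0.7,0,0,0,0]])

```text
clock: 23.75
position: [0.6351, 0.1944, 0.1451]
tool_rot: [2.55, 1.57, 1.27]
force: [-5.3, -1.2, -0.9]
grip_width: 0.0182
```

```bash
python3 step2.py -6 3 62.5
```

```text
t 23.75 ang 91.7 r 62.71 y 91.8 ft [-1.08] fr [5.4]
shift mm [0. 0. 0.] rot [-0.0003 -0.0004 -0.0003]
[-6.5, -0.4] [-6.5, -0.8] [-6.4, -1.5]
```

Emit:
jog_arm(commands=[[-6.3,-0.4,0,0,0,0],[-6.2,-0.9,0,0,0,0],[-6.1,-1.6,0,0,0,0]])

```text
clock: 24.05
position: [0.6324, 0.1936, 0.1657]
tool_rot: [1.992, 1.57, 0.713]
force: [-4.2, 0.3, -2.7]
grip_width: 0.0184
```

```bash
python3 step2.py -6 3 62.5
```

```text
t 24.05 ang 72.7 r 62.73 y 91.9 ft [-1.43] fr [4.6]
shift mm [0. 0. 0.] rot [-0.0003 -0.0005 -0.0012]
[-6.1, -2.5] [-5.9, -2.9] [-5.5, -3.5]
```

Emit:
jog_arm(commands=[[-5.9,-2.3,0,0,0,-0.001],[-5.7,-2.8,0,0,0,0],[-5.3,-3.4,0,0,0,0]])

```text
clock: 24.35
position: [0.6234, 0.1909, 0.1842]
tool_rot: [-2.685, 1.57, 2.318]
force: [-4.5, -1.8, -4.7]
grip_width: 0.0181
```

```bash
python3 step2.py -6 3 62.2
```

```text
t 24.35 ang 53.6 r 62.64 y 91.8 ft [-0.96] fr [6.7]
shift mm [0. 0. 0.] rot [-0.0004 -0.0006  0.0003]
[-4.8, -4.5] [-4.6, -4.6] [-4.1, -5.1]
```

Emit:
jog_arm(commands=[[-4.7,-4.4,0,0,-0.001,0],[-4.6,-4.6,0,0,0,0],[-4.1,-5,0,0,0,0]])

```text
clock: 24.65
position: [0.6085, 0.1863, 0.1986]
tool_rot: [-1.001, 1.57, -2.281]
force: [-4.3, -1.3, -7.6]
grip_width: 0.0181
```

```bash
python3 step2.py -6 3 61.7
```

```text
t 24.65 ang 34.1 r 62.29 y 91.8 ft [-0.55] fr [8.8]
shift mm [0. 0. 0.] rot [-0.0005  0.0005  0.0008]
[-2.9, -5.9] [-2.7, -5.8] [-2.1, -6.1]
```

Emit:
jog_arm(commands=[[-2.9,-5.7,0,0,0,0.001],[-2.7,-5.7,0,0,0,0],[-2.1,-5.9,0,0,0,0]])

```text
clock: 24.95
position: [0.5903, 0.1808, 0.2067]
tool_rot: [-0.174, 1.57, -1.454]
force: [-2.0, -1.4, -12.4]
grip_width: 0.0181
```

```bash
python3 step2.py -6 3 61
```

```text
t 24.95 ang 14.9 r 61.73 y 91.8 ft [-0.94] fr [12.6]
shift mm [0. 0. 0.] rot [-0.0004  0.0007  0.0001]
[-0.6, -6.4] [-0.7, -6.4] [0.0, -6.4]
```

Emit:
jog_arm(commands=[[-0.4,-6.3,0,0,0.001,0],[-0.6,-6.3,0,0,0,0],[0.2,-6.3,0,0,0,0]])

```text
clock: 25.25
position: [0.5713, 0.1752, 0.2078]
tool_rot: [1.665, 1.569, 0.385]
force: [2.4, -0.0, -13.3]
grip_width: 0.0184
```

```bash
python3 step2.py -6 3 60.5
```

```text
t 25.25 ang 356.2 r 60.95 y 91.8 ft [-1.39] fr [13.4]
shift mm [0. 0. 0.] rot [-0.0002 -0.0002 -0.0019]
[1.2, -6.3] [1.4, -6.2] [2.0, -6.0]
```

Emit:
jog_arm(commands=[[1.2,-6.2,0,0,0,-0.002],[1.4,-6.1,0,0,0,0],[2,-6,0,0,0,0]])

```text
clock: 25.55
position: [0.5534, 0.1697, 0.2035]
tool_rot: [1.568, 1.568, 0.289]
force: [5.0, 0.7, -6.9]
grip_width: 0.018
```

```bash
python3 step2.py -6 3 60
```

```text
t 25.55 ang 338.1 r 60.86 y 91.7 ft [-2.06] fr [8.3]
shift mm [0. 0. 0.] rot [-0.      0.     -0.0029]
[3.4, -5.4] [3.2, -5.4] [3.8, -5.0]
```

Emit:
jog_arm(commands=[[3,-5.4,0,0,0,-0.003],[3.2,-5.4,0,0,0,0],[3.8,-5,0,0,0,0]])

```text
clock: 25.85
position: [0.5383, 0.1652, 0.1938]
tool_rot: [1.629, 1.567, 0.35]
force: [5.1, 0.2, -3.1]
grip_width: 0.018
```

```bash
python3 step2.py -6 3 60
```

```text
t 25.85 ang 320.6 r 60.57 y 91.7 ft [-1.83] fr [5.5]
shift mm [0. 0. 0.] rot [-0.     -0.0002 -0.0034]
[4.7, -4.3] [4.7, -4.2] [5.1, -3.7]
```

Emit:
jog_arm(commands=[[4.5,-4.3,0,0,0,-0.003],[4.7,-4.2,0,0,0,0],[5.1,-3.7,0,0,0,0]])

```text
clock: 26.15
position: [0.5263, 0.1616, 0.1793]
tool_rot: [1.826, 1.568, 0.546]
force: [5.6, 1.9, -0.1]
grip_width: 0.0179
```

```bash
python3 step2.py -6 3 60
```

```text
t 26.15 ang 302.3 r 60.35 y 91.7 ft [-3.06] fr [5.1]
shift mm [0. 0. 0.] rot [-0.     -0.0006 -0.0023]
[5.7, -2.8] [5.8, -2.5] [6.0, -1.9]
```

Emit:
jog_arm(commands=[[5.6,-2.8,0,0,-0.001,-0.002],[5.8,-2.5,0,0,0,0],[6,-1.9,0,0,0,0]])

```text
clock: 26.45
position: [0.5191, 0.1594, 0.1608]
tool_rot: [1.277, 1.57, -0.002]
force: [5.9, 1.5, 3.0]
grip_width: 0.0184
```

```bash
python3 step2.py -6 3 60
```

```text
t 26.45 ang 283.3 r 60.16 y 91.7 ft [-4.33] fr [5.2]
shift mm [0. 0. 0.] rot [-0.0001  0.0003 -0.0011]
[6.2, -1.0] [6.3, -0.5] [6.3, 0.2]
```

Emit:
jog_arm(commands=[[6.1,-1,0,0,0,-0.001],[6.2,-0.5,0,0,0,0],[6.2,0.2,0,0,0,0]])

```text
clock: 26.75
position: [0.518, 0.159, 0.1408]
tool_rot: [1.163, 1.57, -0.116]
force: [4.4, 1.9, 6.4]
grip_width: 0.0185
```

```bash
python3 step2.py -6 3 60
```

```text
t 26.75 ang 264.1 r 60.00 y 91.6 ft [-5.87] fr [5.4]
shift mm [0. 0. 0.] rot [-0.0001  0.0003 -0.0008]
[6.2, 1.0] [6.1, 1.6] [5.9, 2.2]
```

Emit:
jog_arm(commands=[[6.1,1,0,0,0,-0.001],[6,1.6,0,0,0,0],[5.9,2.2,0,0,0,0]])

```text
clock: 27.05
position: [0.5232, 0.1606, 0.1215]
tool_rot: [1.541, 1.57, 0.261]
force: [3.7, 0.9, 9.0]
grip_width: 0.0184
```

```bash
python3 step2.py 6 3 60; sed -i '$ s/"d": 6.0/"d": -6.0/' log2.jsonl
cat > fit.py <<'E'
import json,numpy as np
L1=[json.loads(l) for l in open('log.jsonl')];L1=[l for l in L1 if l['d']>0]
L2=[json.loads(l) for l in open('log2.jsonl')];L2=[l for l in L2 if l['t']>22.7]
p=np.array([l['p'] for l in L2]);x,z=p[:,0],p[:,2]-.155
c=np.linalg.lstsq(np.stack([2*x,2*z,np.ones_like(x)],1),x**2+z**2,rcond=None)[0];print('centre mm',c[:2]*1e3,'R',1e3*np.sqrt(c[2]+c[0]**2+c[1]**2))
def fit(L):
    a=np.array([l['a'] for l in L]);sg=np.sign([l['d'] for l in L]);f=np.array([l['ft'] for l in L])*.06
    cols=[sg*(sg>0),sg*(sg<0)]; cols=[c for c in cols if np.any(c)]
    A=np.stack(cols+[np.sin(a),np.cos(a)],1); x=np.linalg.lstsq(A,f,rcond=None)[0]; r=f-A@x
    cov=np.linalg.inv(A.T@A)*r.var()
    s,c=x[-2:];print(x.round(3),'T',np.hypot(s,c).round(3),'a0',(np.degrees(np.arctan2(-c,s))%360).round(1),'se deg',np.degrees(np.sqrt(cov[-1,-1])/np.hypot(s,c)).round(1),r.round(3))
fit(L1);fit(L2);fit(L2[2:]);fit(L1+L2[2:])
E
python3 fit.py
```

```text
t 27.05 ang 244.8 r 59.94 y 91.7 ft [-6.52] fr [7.3]
shift mm [0. 0. 0.] rot [-0.0002  0.     -0.0007]
[-5.8, -2.4] [-6.0, -1.7] [-6.2, -1.1] 
centre mm [1.26374819 0.53101385] R 61.06692814398873
[0.222 0.097 0.152] T 0.18 a0 302.5 se deg 2.8 [ 0.011  0.014 -0.012 -0.025  0.035 -0.006  0.01  -0.018  0.012 -0.034
 -0.003  0.055 -0.017  0.006 -0.03 ]
[0.232 0.091 0.186] T 0.207 a0 296.2 se deg 4.1 [-0.072  0.019 -0.002  0.081  0.003 -0.009 -0.006 -0.027 -0.031 -0.03
  0.037  0.026  0.019 -0.01   0.002]
[0.218 0.095 0.162] T 0.188 a0 300.3 se deg 4.8 [-0.027  0.064 -0.006 -0.012 -0.002 -0.019 -0.021 -0.021  0.043  0.028
  0.014 -0.023 -0.018]
[0.222 0.215 0.096 0.155] T 0.182 a0 301.8 se deg 2.5 [ 0.014  0.015 -0.011 -0.026  0.033 -0.009  0.007 -0.021  0.01  -0.035
 -0.003  0.057 -0.014  0.009 -0.027 -0.034  0.059 -0.008 -0.011  0.
 -0.015 -0.016 -0.016  0.047  0.03   0.014 -0.025 -0.023]
```

Emit:
jog_arm(commands=[[-5.8,-2.3,0,0,0,-0.001],[-6,-1.7,0,0,0,0],[-6.2,-1.1,0,0,0,0]])

```text
clock: 27.35
position: [0.5184, 0.1591, 0.1375]
tool_rot: [-1.066, 1.569, -2.345]
force: [3.3, 1.6, -0.5]
grip_width: 0.0184
```

```bash
python3 step2.py 6 3 60
```

```text
t 27.35 ang 260.9 r 59.94 y 91.6 ft [1.03] fr [3.5]
shift mm [0. 0. 0.] rot [-0.0003  0.0009  0.0015]
[-6.2, -0.7] [-6.3, -0.0] [-6.2, 0.6]
```

Emit:
jog_arm(commands=[[-6.2,-0.7,0,0,0.001,0.001],[-6.3,0,0,0,0,0],[-6.2,0.7,0,0,0,0]])

```text
clock: 27.65
position: [0.5183, 0.1591, 0.1571]
tool_rot: [-1.589, 1.57, -2.869]
force: [5.9, 1.7, -4.6]
grip_width: 0.0182
```

```bash
python3 step2.py 6 3 60
```

```text
t 27.65 ang 279.6 r 60.21 y 91.7 ft [3.53] fr [6.9]
shift mm [0. 0. 0.] rot [-0.0001 -0.      0.0005]
[-6.1, 1.6] [-6.0, 2.0] [-5.7, 2.6]
```

Emit:
jog_arm(commands=[[-6.1,1.6,0,0,0,0],[-6,2,0,0,0,0],[-5.7,2.6,0,0,0,0]])

```text
clock: 27.95
position: [0.5242, 0.1609, 0.176]
tool_rot: [-1.316, 1.57, -2.595]
force: [8.4, 1.5, -9.6]
grip_width: 0.0181
```

```bash
python3 step2.py 6 3 60.2
```

```text
t 27.95 ang 298.6 r 60.59 y 91.7 ft [4.39] fr [12.1]
shift mm [0. 0. 0.] rot [0.0001 0.0002 0.0008]
[-5.2, 3.6] [-5.0, 3.8] [-4.6, 4.3]
```

Emit:
jog_arm(commands=[[-5.1,3.7,0,0,0,0.001],[-5,3.9,0,0,0,0],[-4.6,4.4,0,0,0,0]])

```text
clock: 28.25
position: [0.5351, 0.1642, 0.1912]
tool_rot: [-1.415, 1.568, -2.694]
force: [5.0, -1.2, -12.1]
grip_width: 0.0182
```

```bash
python3 step2.py 6 3 60.2
```

```text
t 28.25 ang 316.6 r 60.79 y 91.7 ft [5.05] fr [11.9]
shift mm [0. 0. 0.] rot [0.0002 0.0004 0.0028]
[-3.7, 5.2] [-3.6, 5.2] [-3.0, 5.5]
```

Emit:
jog_arm(commands=[[-3.8,5.1,0,0,0,0.003],[-3.6,5.2,0,0,0,0],[-3,5.5,0,0,0,0]])

```text
clock: 28.55
position: [0.5496, 0.1686, 0.2016]
tool_rot: [-1.502, 1.567, -2.782]
force: [-1.9, -1.5, -7.9]
grip_width: 0.0183
```

```bash
python3 step2.py 6 3 60.2
cat > fit2.py <<'E'
import json,numpy as np
L1=[json.loads(l) for l in open('log.jsonl')];L1=[l for l in L1 if l['d']>0]
L2=[json.loads(l) for l in open('log2.jsonl')];L2=[l for l in L2 if l['t']>22.9]
# t where direction reversed: use actual motion
for l in L2: l['d']=-6 if l['t']<27.2 or l['t']>29 else 6
from scipy.optimize import brentq
C=np.array([1.0,.5])*1e-3;R=.0608
def corr(l):
    a=l['a']
    if 'p' in l: x,z=l['p'][0],l['p'][2]-.155
    else:
        u=np.array([np.sin(a),np.cos(a)]);b=u@C;k=b+np.sqrt(b*b-C@C+R*R);x,z=k*u
    a2=np.arctan2(x-C[0],z-C[1]); 
    f=l['ft']*np.array([np.cos(a),-np.sin(a)])+l['fr']*np.array([np.sin(a),np.cos(a)])
    return dict(a=a2,ft=f@np.array([np.cos(a2),-np.sin(a2)]),d=l['d'],fr=l['fr'])
def fit(L,n):
    a=np.array([l['a'] for l in L]);sg=np.sign([l['d'] for l in L]);f=np.array([l['ft'] for l in L])*.06
    A=np.stack([sg,np.sin(a),np.cos(a)],1); x=np.linalg.lstsq(A,f,rcond=None)[0]; r=f-A@x
    cov=np.linalg.inv(A.T@A)*r.var(); s,c=x[-2:]
    print(n,x.round(3),'T',np.hypot(s,c).round(3),'a0',(np.degrees(np.arctan2(-c,s))%360).round(1),'se',np.degrees(np.sqrt(cov[-1,-1])/np.hypot(s,c)).round(1),'rms',r.std().round(3))
f=[l for l in L1]+[l for l in L2 if l['d']>0];b=[l for l in L2 if l['d']<0]
for n,L in(('fwd',f),('bwd',b),('all',f+b)): fit(L,n);fit([corr(l) for l in L],n+' corr')
near=[l for l in f+b if np.cos(l['a']-np.radians(302))>.4]
fit(near,'near')
c=np.array([0,0]);print('corrected a at raw 302:',np.degrees(corr(dict(a=np.radians(302),ft=0,fr=0,d=1))['a'])%360)
E
python3 fit2.py
```

```text
t 28.55 ang 334.0 r 60.77 y 91.7 ft [5.45] fr [6.1]
shift mm [0. 0. 0.] rot [-0.0002  0.0003  0.0042]
[-1.9, 6.0] [-1.8, 6.0] [-1.2, 6.2] 
fwd [0.227 0.09  0.158] T 0.182 a0 299.7 se 3.1 rms 0.029
fwd corr [0.229 0.086 0.164] T 0.185 a0 297.5 se 3.2 rms 0.03
bwd [0.22  0.094 0.165] T 0.19 a0 299.6 se 4.0 rms 0.027
bwd corr [0.217 0.092 0.171] T 0.194 a0 298.2 se 3.8 rms 0.026
all [0.223 0.092 0.163] T 0.187 a0 299.4 se 2.3 rms 0.028
all corr [0.224 0.088 0.17 ] T 0.192 a0 297.3 se 2.3 rms 0.029
near [0.223 0.09  0.174] T 0.196 a0 297.4 se 3.4 rms 0.027
corrected a at raw 302: 301.10100051914606
```

```bash
python3 - <<'E'
from h import *
s=observe();p,a,r=wh(s)
cx,cz=p[0]*1e3,(p[2]-.155)*1e3
for d in (329,323,317,311,305,300):
    b=np.radians(d);x,z=60.4*np.sin(b),60.4*np.cos(b);print([float(round(-(z-cz),1)),float(round(x-cx,1))]);cx,cz=x,z
E
```

```text
[2.9, -4.5]
[3.5, -5.2]
[4.1, -4.8]
[4.5, -4.4]
[5.0, -3.9]
[4.4, -2.8]
```

Emit:
jog_arm(commands=[[2.7,-4.5,0,0,0,0.004],[3.5,-5.2,0,0,0,0],[4.1,-4.8,0,0,0,0],[4.5,-4.4,0,0,0,0]])

```text
clock: 28.95
position: [0.5331, 0.1636, 0.1882]
tool_rot: [1.648, 1.565, 0.369]
force: [1.3, 1.0, 2.9]
grip_width: 0.018
```

```bash
python3 step2.py -5 3 60.3
```

```text
t 28.95 ang 313.2 r 60.21 y 91.7 ft [-3.16] fr [-0.9]
shift mm [0. 0. 0.] rot [-0.0001 -0.0004 -0.0054]
[3.9, -3.5] [4.3, -3.1] [4.5, -2.7]
```

Emit:
jog_arm(commands=[[3.9,-3.5,0,0,0,-0.005],[4.3,-3.1,0,0,0,0],[3,-1.8,0,0,0,0],[0,0,0,0,0,0],[0,0,0,0,0,0],[0,0,0,0,0,0]])

```text
clock: 29.55
position: [0.5247, 0.1611, 0.1762]
tool_rot: [1.83, 1.569, 0.551]
force: [1.6, 0.1, 0.8]
grip_width: 0.0181
```

```bash
python3 step2.py -1 1 60.3; python3 fit2.py
```

```text
t 29.55 ang 299.0 r 60.20 y 91.7 ft [-1.43] fr [1.]
shift mm [0. 0. 0.] rot [-0.     -0.0004 -0.0017]
[0.9, -0.6] 
fwd [0.212 0.11  0.134] T 0.173 a0 309.3 se 11.2 rms 0.099
fwd corr [0.214 0.105 0.14 ] T 0.175 a0 307.0 se 11.2 rms 0.101
bwd [0.212 0.082 0.168] T 0.187 a0 295.9 se 6.3 rms 0.042
bwd corr [0.209 0.08  0.174] T 0.191 a0 294.7 se 6.0 rms 0.04
all [0.206 0.096 0.145] T 0.174 a0 303.6 se 7.0 rms 0.082
all corr [0.206 0.093 0.152] T 0.179 a0 301.4 se 7.0 rms 0.083
near [0.194 0.093 0.146] T 0.173 a0 302.4 se 14.9 rms 0.108
corrected a at raw 302: 301.10100051914606
```

```bash
sed -i '$d' log2.jsonl; sed -i "s/>29 else/>28.8 else/" fit2.py; python3 fit2.py | grep -v raw; python3 - <<'E'
from h import *
save('w20',grab_frame('wrist'));save('s20',cv2.resize(grab_frame('side')[90:250,180:380],None,fx=4,fy=3.7,interpolation=2))
save('t20',grab_frame('top'))
for i in range(4): grab_frame('top')
s=show();print(np.degrees(wh(s)[1])%360,np.abs(s['qd']).max())
E
```

```text
fwd [0.227 0.09  0.158] T 0.182 a0 299.7 se 3.1 rms 0.029
fwd corr [0.229 0.086 0.164] T 0.185 a0 297.5 se 3.2 rms 0.03
bwd [0.221 0.095 0.164] T 0.19 a0 300.0 se 3.9 rms 0.026
bwd corr [0.218 0.093 0.17 ] T 0.194 a0 298.8 se 3.7 rms 0.026
all [0.224 0.092 0.162] T 0.187 a0 299.6 se 2.2 rms 0.028
all corr [0.224 0.089 0.17 ] T 0.191 a0 297.6 se 2.3 rms 0.028
near [0.224 0.091 0.173] T 0.195 a0 297.9 se 3.3 rms 0.027
29.9 pos [0.5247 0.1611 0.1762] rot [1.826 1.569 0.547] F [1.2 0.3 0.2] M [ 0.15 -0.31  0.03] w 0.0184
299.03484398658514 0.0016054233370050455
```

View pics/w20.png

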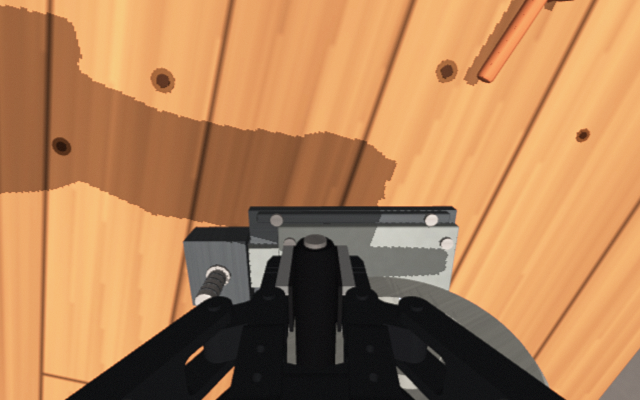

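View pics/s20.png

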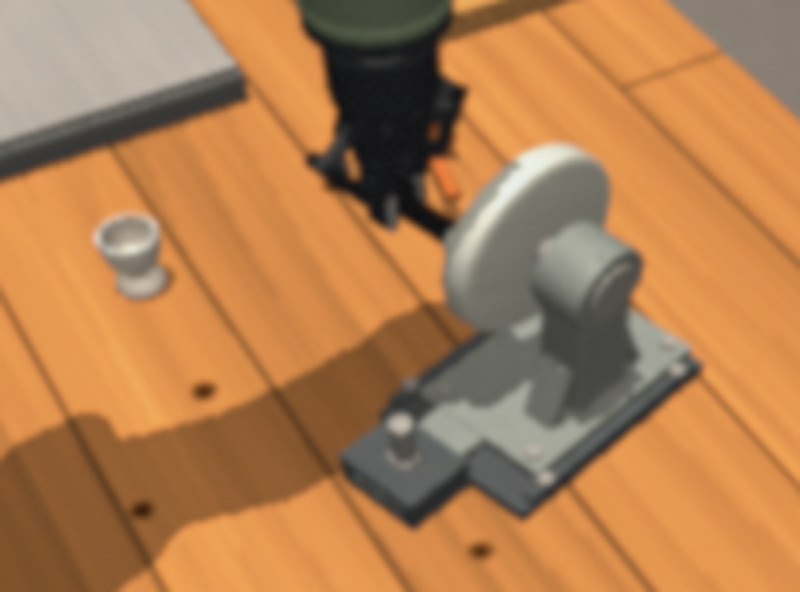

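View pics/t20.png

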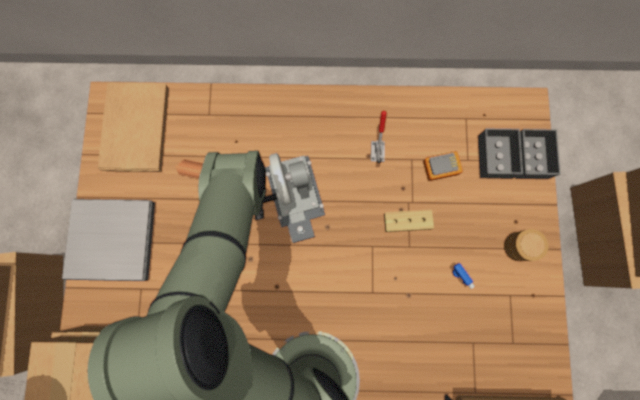

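The pin's collar sits flat on the receiver, the bystanders haven't moved, and the handle is gripped with the wheel still at 299°. Handing in.

```bash
python3 -c "
from h import *
print(bot.job_done()); show()"
```

```text
the job is handed in; nothing more can be done
None
the job is handed in; nothing more can be done
```

I pinned the stand, felt out the wheel's heavy side and left the wheel held still with that side down. I handed the job in at about 30 s of the 72 s allowed.

- **Pin:** I dropped it through the receiver and tongue until the collar seated, then let go. The reading peaked at 46.8 N as the collar met the receiver. That is over the 40 N figure for the arm or gripper body, but the push went through the held pin. Later pictures show the collar flat on the receiver.
- **Stand:** the fitted wheel centre moved about 1 mm towards +x while I turned the wheel. That fits the pin's slack in its hole, though I did not measure the stand itself.
- **Feeling the weight:** I turned the handle about 350° one way, about 280° back, then about 90° forward. Only readings taken while moving were used, because readings at rest disagreed (stiction), and I also left out the first reading after the first reversal. They gave a drag of 0.224 N m and a slug of 0.187–0.191 N m, both in line with the figures you gave.
- **Heavy side down:** the fits put this at a wheel angle of 297.6° to 299.6°, give or take about 2.3°. I stopped the wheel at 299.0°, coming back to it from 334°.
- **Last check:** the wheel stayed at 299.0° over 0.35 s with the handle gripped at 60 N, and the outside force on the tool was about 1 N. The bystanders visible in the last pictures looked unmoved. The arm partly hid the scoop and covered the egg cup from above, but the side view showed the egg cup standing.

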